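Open the high stock bin with the hook pole

TASK

Take the orange hook pole off its grey rest, slip its hook sideways into the brass eye on the blue hatch of the white stock cabinet, and swing the hatch fully down with the pole. Then unhook and lay the pole back in its rest as it was. Ease it gently by feel: the pole must never bear on the cabinet, hatch or eye with more than 15 N, your hand must not touch the cabinet, do not drop the pole, and leave the stock lying about where it is.

Things in the scene. Friction and masses are not known exactly. Their poses are not given: they have to be found in the camera images.
- pole_grip (a point): Orange square handle (20 x 20 mm) of the loose hook pole, about 0.16 kg; grasp here, on its axis (balance point 15 to 20 mm behind). x runs along the pole to the hook, z up as it lies. The handle spans x = -120 to +75 mm, then an 8 mm steel rod on the same axis to x = 140 mm, where it turns square into a prong pointing along the pole's own -y (level). In the rest its axis is 50 mm above the table.
- pole_hook (a point): Point on the prong's axis, 15 mm out from the rod's axis: at (140, -15, 0) mm from pole_grip in the pole's axes. The prong is a straight steel bar, 7 mm diameter, square-ended with edges just broken, its end 29.5 mm from the rod's axis.
- rest: Grey fixed pole rest, origin on the table, x along it: base 250 x 90 x 8 mm and two 16 mm thick cradles (at x = -90 and +55 mm) with seats 40 mm high and flared side lips up to 57 mm high, 55 mm across outside; the handle has about 5 mm play between them. At the start the pole lies in it, x the same way.
- rest_seat (a point): Where pole_grip lies when the pole is in its rest: on the seated pole's axis, 50 mm above the table; axes as the rest's.
- cabinet: White fixed stock cabinet, 300 (x) x 200 (y) x 315 (z) mm, origin at the centre of its underside; its front, with the hatch, faces its own -y. Two mock drawers below, the bin with the hatch above. Anything it carries counts as the cabinet.
- hatch (a joint): Angle of the blue hatch (294 wide, 134 high, 8 mm thick), hinged along its lower edge: 0 shut (upright), 1.55 rad its stop, fully down (nearly level). Starts at 0 to 0.08. Stiff friction hinge: it stays where it is left; about 5 to 8 N at the eye moves it when upright, 3 to 5 N when nearly down.
- hatch_hinge (a point): Middle of the hatch's hinge axis, at (0, -105, 170) mm in the cabinet's frame. Axes turn with the hatch: x along the hinge, z up the panel, -y out of the hatch's outer face (4 mm from the axis). Opening turns positive about x.
- eye_mount (a point): Middle of the eye's slot, (0, -22, 90) mm from hatch_hinge in the hatch's axes, turning with it. The brass eye is a ring, its hole along x (parallel to the hinge): hole 14 mm, bar 5 mm, outside 24 mm. Its centre is at x = y = 0 from here, but is clamped anywhere within 20 mm below or above along the slot (z), unmeasured, different each time: find it by touch or sight. It holds firm up to 15 N.
- kit_a: Flat blue kit box with white band, 160 x 110 x 25 mm, origin under its centre; leave alone.
- kit_b: Flat blue kit box with green band, 160 x 110 x 25 mm, origin under its centre; leave alone.
- carton_white: White carton with red band, 70 x 60 x 55 mm, origin under its centre; leave alone.
- carton_brown: Brown carton, 100 x 80 x 80 mm, origin under its centre; leave alone.
- bottle: Clear bottle, 60 mm diameter, 120 mm high, beside the cabinet, origin under its centre; leave alone.
- tape: Yellow roll of tape lying flat, 80 mm diameter, 24 mm high, origin under its centre; leave alone.

How it is judged:
On the way, in this order (a step that is already met when the one before it is completed fails the run):
1. the pole is lifted clear of its rest (z of pole_grip in the frame of rest_seat above 0.05 m), for 0.1 s.
2. the prong is at the eye of the still upright hatch (x of pole_hook in the frame of eye_mount between -0.014 and 0.014 m and y of pole_hook in the frame of eye_mount between -0.009 and 0.009 m and z of pole_hook in the frame of eye_mount between -0.028 and 0.028 m and value of joint hatch below 0.3 rad), for 0.2 s.
3. the hatch is down with the prong still in the eye (x of pole_hook in the frame of eye_mount between -0.014 and 0.014 m and y of pole_hook in the frame of eye_mount between -0.009 and 0.009 m and z of pole_hook in the frame of eye_mount between -0.028 and 0.028 m and value of joint hatch above 1.42 rad), for 0.1 s.
At the end, for the whole second after the job is handed in: The hatch is fully down (above 1.42 rad of 1.55) and still; the pole is off the cabinet and lies in its rest as at the start: pole_grip within 25 mm along, 10 mm across and 6 mm in height of rest_seat, aligned within 0.12 rad (value of joint hatch above 1.42 rad and velocity of joint hatch below 0.05 rad/s and x of pole_grip in the frame of rest_seat between -0.025 and 0.025 m and y of pole_grip in the frame of rest_seat between -0.01 and 0.01 m and z of pole_grip in the frame of rest_seat between -0.006 and 0.006 m and angle between the x axis of pole_grip and the x axis of rest_seat, either way round below 0.12 rad and contact force between pole and cabinet below 0.1 N and contact force between pole and rest above 0.3 N); the robot touches nothing.
It fails at once if the pole bears on the cabinet, hatch or eye with more than 15 N (contact force between pole and cabinet above 15 N).
It fails at once if the arm or fingers touch the cabinet or its hatch (contact force between any of the arm, the fingers and cabinet above 1 N).
It fails at once if the pole is let go above its rest, more than 20 mm up (contact force between the fingers and pole below 0.05 N and z of pole_grip in the frame of rest_seat above 0.02 m).
It fails at once if stock on the table is shifted by more than 25 mm (distance of any of kit_a, kit_b, carton_white, carton_brown, bottle, tape from where it was at the start of the episode above 0.025 m).
It also fails if it takes over 64 s, if anything falls off the work surface, if the arm or the gripper's body presses on something with over 40 N, if the wrist force passes 120 N, or if a joint passes its speed limit or range.

ROBOT

A 6-joint arm with a two-finger parallel gripper is mounted at the origin on the work surface. World frame = base frame: x ahead of the robot, y to its left, z up, the work surface at z = 0. Lengths are in m, angles in rad, forces in N, time in s.
With the tool pointing down it reaches from about 0.35 to 0.85 m from the base axis. Payload 8.1 kg.
Tool frame: the origin (TCP) lies at the very end of the fingers, on their centre line; the grasp point (between the pads) lies 19 mm behind it; z points along the fingers, y is the direction in which the jaws open and shut (so a half turn about z gives the same grasp; the last joint's range is limited). The gripper opens to 93 mm and grips with 3 to 60 N. Pads are 15 mm wide; open, the fingers measure 128 mm over their backs; the gripper's body (75 mm by 188 mm) begins 65 mm behind the grasp point.
Start: joints at [1.113, 0.13, 1.488, -0, 1.523, -0.085], TCP at [0.219, 0.559, 0.219] pointing down, gripper open.
Joint ranges: [-2.96, 2.96], [-0.89, 2.26], [0.02, 2.5], [-1.34, 4.48], [0, 2.73], [-2.66, 2.66]. Speed limits (rad/s): [2.39, 2.39, 2.79, 3.14, 3.14, 3.14].

INTERFACE

Orientations are given as a rotation vector (axis times angle).
In Python, from plant import robot gives the robot as it stands.
- The arm moves only by the tool jog_arm, never from a script. Its argument "commands" is a list of rows, each a list of 3 entries, a list of its own where there are three numbers: the shift along the world's x, y, z scaled (see below), then the turn, a rotation vector about the world's x, y, z scaled (see below), then the closure, from -1 (fully open) to 1 (shut), so that 0 is half open. In form: [[[tx, ty, tz], [ax, ay, az], hand], ...]. A call has 1 to 10 rows; each row is the pose to reach, as a shift and turn from the pose measured when the call began, turning the shorter way round; what a row does not reach only later rows make up. The controller multiplies each number of a shift by 0.6 m and each number of a turn by 2 pi rad. A row lasts 1/8 s, in which the tool goes at most 62.5 mm and 10.7 degrees, less where a joint would pass 70% of its speed; a pose out of reach is approached as far as the arm can. A call with a number of a shift or a turn outside -1 to 1 is refused whole. A call with a gripper value outside its range is refused whole. The fingers move at their own pace and stop on an object; "newtons" is the grip in N (left out, the last holds). Time passes only in rows, so rows that repeat a pose let the fingers close. It gives the time, the measured TCP pose, the force and the opening at its end, in the units of the state.
- robot.read_state(): the state, without advancing time (a new reading comes with each control period).
- robot.read_camera(name): name is "scene" or "top"; returns a dict with "pixels" (384x512x3 uint8, red, green, blue), "fovy" (degrees; the focal length in pixels is half the picture's height over the tangent of half this angle, whatever the lens; pixels are square), "cx", "cy" (the principal point, pixels), "rvec" (rotation vector, rad) and "tvec" (3), from world to camera coordinates, as OpenCV has them. Camera axes: x right, y down, z forward; pixel columns grow to the right and rows downward; lengths in m; the calibration is good to about 2 mm. A picture is of the moment at which its call begins. There is no depth.
- robot.close_job(): hands the job in, once; it reports no verdict.
Trained networks look in the newest picture that a camera, given by its name, has taken for a name from the list of things; names that differ only in an ending like _2 or _b are one class to them, and where a whole thing is asked for, a point or a joint stands for the part that bears it (a point fixed in the world has none). Each returns a list of dicts, best first, with "p" (0 to 1); they miss things now and then, are a little off and sometimes report something else, mostly with a low value. They report only what shows in the picture. A call takes as long as a camera call.
- robot.trace(camera, name): "pixels" (384x512 bool, what is visible of it) and "uv" ([column, row] in pixels, amid what is visible of it).
The state is a dict: "t": time; "q": joint angles; "dq": joint speeds; "joint_torque": joint torques, N m; "tool_pos": TCP position; "orientation": TCP orientation; "force": force on the tool from outside, world axes, zero at the start; "wrist_torque": the same for the moment, N m; "opening": finger opening in m.
Only numpy, scipy, OpenCV 4.12 (cv2) and the standard library are available. Lean on these libraries where they do the work, as an engineer would, in place of code of your own. Each camera call takes 0.05 s, during which the arm holds its last target.

## Working session

There is one attempt and no reset: what is moved stays moved. The work goes in short steps, Python scripts to look and compute and a tool call to move; the robot and the scene stay as the last step left them, time stands still between calls to the robot, and variables do not carry over. Pictures are saved under pics/ and viewed, and the job is handed in when it is done.

Besides the shell and the picture viewer there is one more tool, called after "Emit:" as name(argument=value, ...), one argument or row to a line, values as JSON. jog_arm: Moves the arm, as the interface text tells. Shifts and turns lie within -1 to 1; 1 stands for 0.6 m of shift or 2 pi rad of turn. Its arguments: {"type":"object","properties":{"commands":{"type":"array"},"newtons":{"type":"number"}},"required":["commands"]}

```bash
ls; mkdir -p pics
python3 - <<'E'
from plant import robot
import cv2,numpy as np
s=robot.read_state()
print({k:np.round(v,3).tolist() for k,v in s.items()})
for n in ["scene","top"]:
    c=robot.read_camera(n); cv2.imwrite(f"pics/{n}0.png",c["pixels"][:,:,::-1])
    np.save(f"pics/{n}0.npy",c["pixels"])
    print(n,c["fovy"],c["cx"],c["cy"],c["rvec"],c["tvec"])
    R=cv2.Rodrigues(np.array(c["rvec"]))[0]; print(-R.T@np.array(c["tvec"]))
    for o in ["pole_grip","pole_hook","rest","cabinet","hatch","eye_mount","kit_a","carton_white","carton_brown","bottle","tape"]:
        print(o,[(round(d["p"],2),np.round(d["uv"],1).tolist(),int(d["pixels"].sum())) for d in robot.trace(n,o)][:3])
E
```

```text
pics
{'t': 0.0, 'q': [1.113, 0.131, 1.489, -0.0, 1.523, -0.085], 'dq': [-0.001, -0.001, 0.001, 0.001, -0.0, -0.001], 'joint_torque': [-0.003, -55.984, -49.176, 0.076, 0.035, -0.0], 'tool_pos': [0.218, 0.558, 0.218], 'orientation': [-0.582, -3.087, 0.003], 'force': [0.268, -0.587, -0.977], 'wrist_torque': [0.013, 0.001, 0.036], 'opening': 0.093}
scene 45.08930315296312 263.0198976304957 191.88785158374085 [ 2.32388208  0.81956923 -0.29027311] [-0.42263472 -0.11636164  1.78446211]
[ 1.09734182 -0.70664461  1.29342936]
pole_grip [(0.97, [209.2, 262.6], 579)]
pole_hook [(0.79, [202.2, 262.3], 475)]
rest []
cabinet [(0.72, [325.3, 136.5], 10103)]
hatch [(0.77, [308.5, 141.8], 2225)]
eye_mount [(0.58, [308.5, 142.4], 2360)]
kit_a [(0.87, [288.5, 305.2], 2024), (0.86, [314.4, 258.3], 1547)]
carton_white [(0.88, [288.0, 226.4], 517)]
carton_brown [(0.87, [233.2, 338.4], 1468)]
bottle [(0.83, [268.8, 132.2], 220)]
tape [(0.4, [202.3, 277.6], 1470)]
top 56.838733606400716 249.79022529440397 188.3097385771279 [ 2.21181093 -2.16777283  0.08627281] [0.02345654 0.54699499 1.22684252]
[0.45907875 0.04438625 1.26181332]
pole_grip [(0.78, [326.2, 205.3], 348)]
pole_hook [(0.68, [324.3, 207.1], 508), (0.68, [178.3, 192.5], 1175)]
rest [(0.94, [322.1, 211.5], 1385), (0.72, [310.4, 125.9], 1458)]
cabinet [(0.56, [137.5, 187.6], 10532), (0.46, [306.4, 129.4], 1506)]
hatch [(0.74, [179.0, 190.4], 1202), (0.55, [243.1, 169.6], 369)]
eye_mount [(0.59, [176.0, 192.5], 1142)]
kit_a [(0.88, [307.9, 129.3], 1462), (0.61, [252.8, 133.1], 1377), (0.53, [242.7, 170.6], 366)]
carton_white [(0.7, [241.7, 172.3], 406)]
carton_brown [(0.91, [361.9, 144.2], 922)]
bottle [(0.9, [145.3, 264.9], 354)]
tape [(0.49, [235.7, 221.2], 162), (0.29, [324.0, 210.7], 1310), (0.25, [253.4, 131.5], 1477)]
```

View pics/scene0.png

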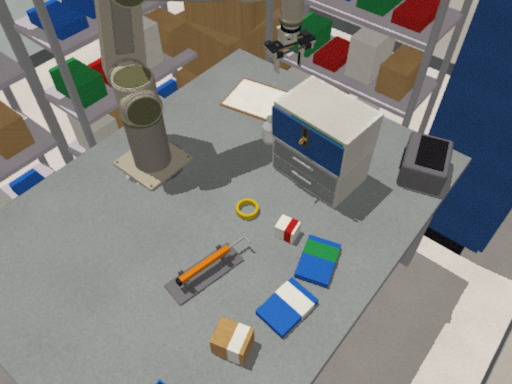

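View pics/top0.png

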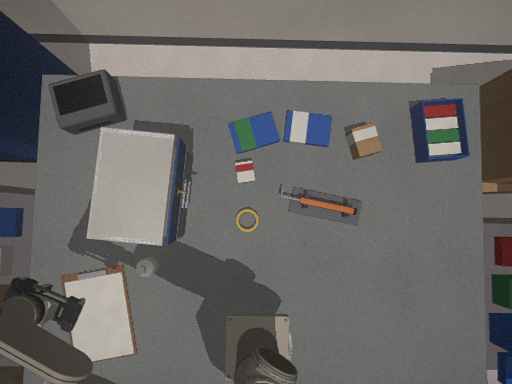

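Run:
```python
import cv2,numpy as np
a=cv2.imread("pics/scene0.png");b=cv2.imread("pics/top0.png")
def crop(im,x0,x1,y0,y1,f,n): cv2.imwrite(n,cv2.resize(im[y0:y1,x0:x1],None,fx=f,fy=f,interpolation=cv2.INTER_CUBIC))
crop(a,240,400,60,210,5,"pics/c1.png")
crop(b,80,220,110,260,4,"pics/c2.png")
crop(b,270,380,160,250,7,"pics/c3.png")
crop(a,140,270,220,320,6,"pics/c4.png")
```

```text
(no output)
```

View pics/c1.png

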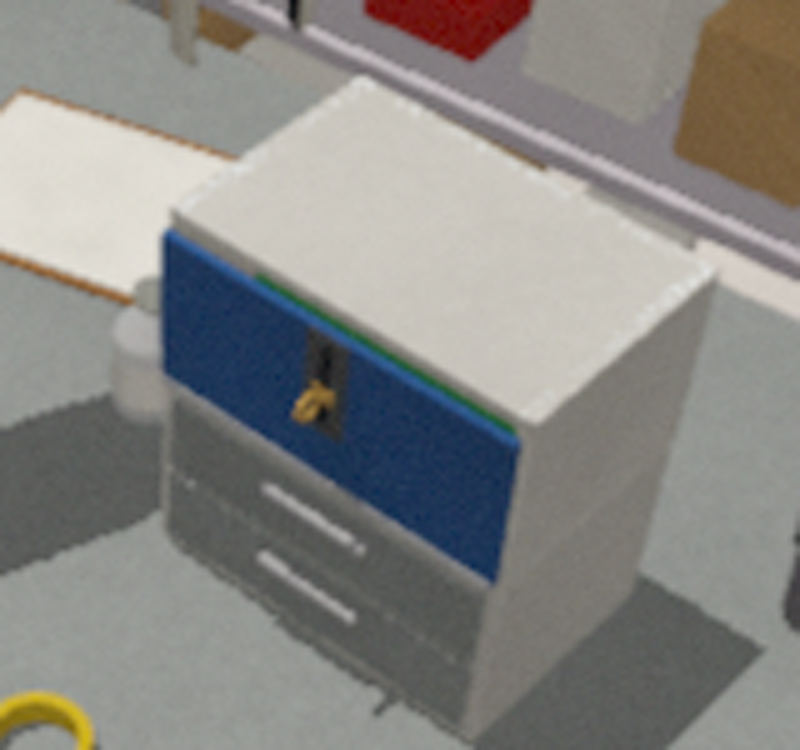

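View pics/c2.png

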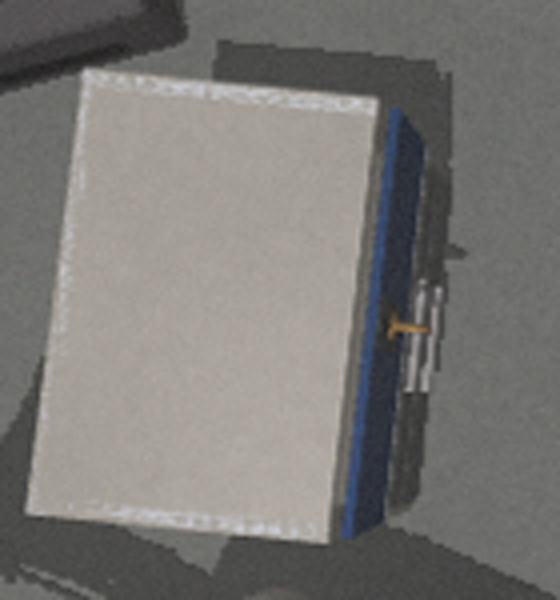

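View pics/c3.png

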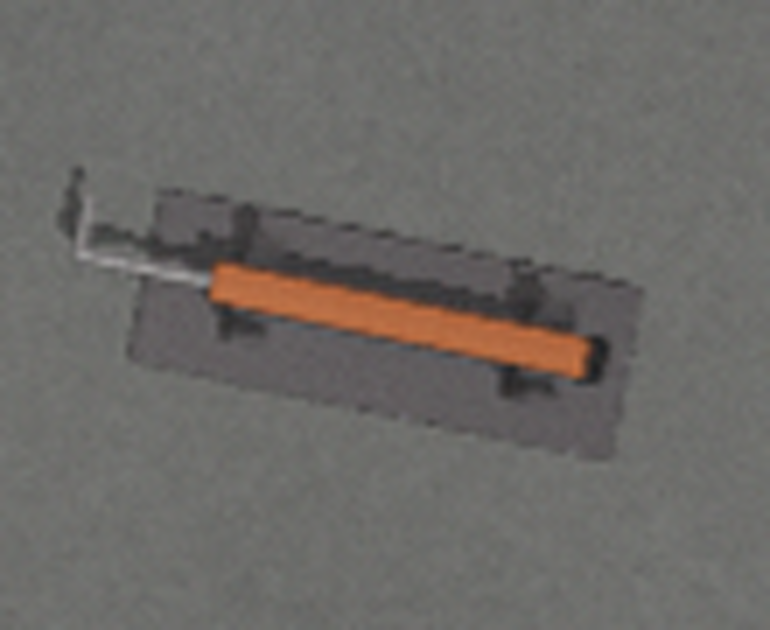

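View pics/c4.png

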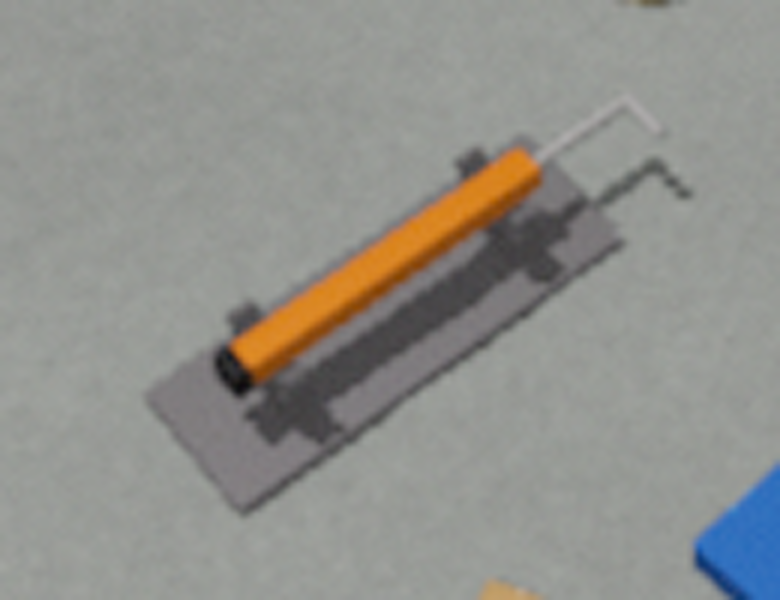

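The pictures show the following:
- **Pole:** it lies in its rest near (325,207) in top, hook to the left and prong up in the picture, which is world +x.
- **Cabinet:** on the left, its hatch facing right (world -y).
- **Eye:** at about (179,191) in top and (302,140) in scene, low in its slot.

Next I'll fit poses by projecting models.

```bash
cat > h.py <<'E'
import numpy as np,cv2
C={}
def cam(n,fovy,cx,cy,rv,tv):
    f=192/np.tan(np.radians(fovy)/2); C[n]=(np.array(rv,float),np.array(tv,float),np.array([[f,0,cx],[0,f,cy],[0,0,1.]]))
cam("scene",45.08930315296312,263.0198976304957,191.88785158374085,[2.32388208,0.81956923,-0.29027311],[-0.42263472,-0.11636164,1.78446211])
cam("top",56.838733606400716,249.79022529440397,188.3097385771279,[2.21181093,-2.16777283,0.08627281],[0.02345654,0.54699499,1.22684252])
def proj(n,P): return cv2.projectPoints(np.array(P,float).reshape(-1,1,3),C[n][0],C[n][1],C[n][2],None)[0].reshape(-1,2)
def ray(n,uv):
    r,t,K=C[n];R=cv2.Rodrigues(r)[0]; return -R.T@t, R.T@np.linalg.inv(K)@np.array([uv[0],uv[1],1.])
def onz(n,uv,z):
    o,d=ray(n,uv); return o+d*(z-o[2])/d[2]
def tri(u1,u2):
    o1,d1=ray("scene",u1);o2,d2=ray("top",u2);d1/=np.linalg.norm(d1);d2/=np.linalg.norm(d2)
    s=np.linalg.lstsq(np.c_[d1,-d2],o2-o1,rcond=None)[0]; a=o1+s[0]*d1;b=o2+s[1]*d2
    return (a+b)/2,np.linalg.norm(a-b)
def T(p,P): # pose x,y,yaw (z=0)
    c,s=np.cos(p[2]),np.sin(p[2]);P=np.array(P,float);return np.c_[p[0]+c*P[:,0]-s*P[:,1],p[1]+s*P[:,0]+c*P[:,1],P[:,2]]
E
python3 - <<'E'
from h import *
from scipy.optimize import least_squares
from plant import robot
for n in ["scene","top"]:
    A=np.mean([robot.read_camera(n)["pixels"].astype(float) for _ in range(4)],0); np.save(f"pics/{n}avg.npy",A)
def u(p,s,o): return (np.array(p,float)+.5)/s-.5+np.array(o)
# cabinet
W,D,H=.15,.1,.315
tp=[u(p,4,(80,110)) for p in [(85,70),(378,98),(330,543),(27,514)]]
tm=[(W,D,H),(W,-D,H),(-W,-D,H),(-W,D,H)]
sp=[u(p,5,(240,60)) for p in [(363,80),(715,275),(535,425),(175,213)]]
sm=[(-W,D,H),(W,D,H),(W,-D,H),(-W,-D,H)]
for lab,w1,w2 in (("both",1,1),("top",1,0),("scene",0,1)):
    f=lambda p:np.r_[w1*(proj("top",T(p,tm))-tp).ravel(),w2*(proj("scene",T(p,sm))-sp).ravel()]
    r=least_squares(f,[.45,.35,0]);print("cab",lab,r.x,np.round(f(r.x),1))
# rest/pole
rp=[u(p,7,(270,160)) for p in [(155,187),(643,288),(612,460),(128,360)]]
rm=[(.125,-.045,.008),(-.125,-.045,.008),(-.125,.045,.008),(.125,.045,.008)]
rs=[u(p,6,(140,220)) for p in [(150,397),(243,515),(622,240)]]
rsm=[(-.125,.045,.008),(-.125,-.045,.008),(.125,-.045,.008)]
for w1,w2 in((1,1),(1,0),(0,1)):
    f=lambda p:np.r_[w1*(proj("top",T(p,rm))-rp).ravel(),w2*(proj("scene",T(p,rsm))-rs).ravel()]
    r=least_squares(f,[.42,-.15,1.57]);print("rest",r.x,np.round(f(r.x),1))
hp=[u(p,7,(270,160)) for p in [(213,262),(210,301),(592,340),(587,382)]]
hm=[(.075,-.01,.06),(.075,.01,.06),(-.12,-.01,.06),(-.12,.01,.06)]
k=[u((628,98),6,(140,220))]
f=lambda p:np.r_[(proj("top",T(p,hm))-hp).ravel(),(proj("scene",T(p,[(.14,0,.05)]))-k).ravel()]
r=least_squares(f,[.42,-.15,1.57]);print("pole",r.x,np.round(f(r.x),1))
E
```

```text
cab both [ 0.52694717  0.35395459 -0.07709191] [-0.1 -0.5  0.4 -0.3 -0.2  0.1 -0.   0.  -0.6 -0.4  1.1 -0.8  0.   0.7
 -1.3 -0.7]
cab top [ 0.52648961  0.35397364 -0.0750794 ] [-0.3 -0.3  0.3 -0.2 -0.1  0.2  0.1  0.3 -0.  -0.   0.  -0.   0.   0.
 -0.  -0. ]
cab scene [ 0.52786723  0.35351673 -0.08167618] [ 0.  -0.   0.  -0.  -0.  -0.  -0.  -0.  -0.2 -0.3  1.3 -0.4 -0.   0.9
 -1.1 -0.7]
rest [ 0.49114075 -0.23184202  1.39202598] [ 0.7 -0.   0.2 -0.6  0.2 -0.1 -0.2  0.2 -1.  -0.5  0.1  0.1  1.1 -0.7]
rest [ 0.49062861 -0.23106123  1.38932598] [ 0.6  0.  -0.  -0.3 -0.1  0.1 -0.5  0.2 -0.  -0.   0.  -0.   0.  -0. ]
rest [ 0.4917787  -0.23274215  1.39416483] [ 0.  -0.   0.  -0.   0.  -0.   0.   0.  -1.  -0.1  0.1  0.5  1.  -0.5]
pole [ 0.49443351 -0.20571954  1.38822919] [-0.7 -0.1 -1.4  0.1  1.5  0.3  1.2  0.1  0.6 -0.2]
```

Run:
```python
from h import *
from scipy.optimize import least_squares
def u(p,s,o): return (np.array(p,float)+.5)/s-.5+np.array(o)
hp=[u(p,7,(270,160)) for p in [(213,262),(210,301),(80,258),(608,344),(603,385)]]
hm=[(.075,-.01,.06),(.075,.01,.06),(.144,.0,.05),(-.12,-.01,.06),(-.12,.01,.06)]
k=[u((628,98),6,(140,220)),u((541,172),6,(140,220)),u((520,147),6,(140,220))]
km=[(.14,0,.05),(.075,-.01,.06),(.075,.01,.06)]
for w in (1,0):
  f=lambda p:np.r_[(proj("top",T(p,hm))-hp).ravel(),w*(proj("scene",T(p,km))-k).ravel()]
  r=least_squares(f,[.42,-.15,1.57]);print("pole",r.x,np.round(f(r.x),1))
p=r.x
A=np.load("pics/topavg.npy")[:,:,::-1].astype(np.uint8).copy();S=np.load("pics/sceneavg.npy")[:,:,::-1].astype(np.uint8).copy()
def ov(im,n,segs,x0,x1,y0,y1,f,out):
    im=cv2.resize(im[y0:y1,x0:x1],None,fx=f,fy=f,interpolation=cv2.INTER_CUBIC)
    for P,col in segs:
        q=(proj(n,P)-[x0,y0]+.5)*f-.5
        cv2.polylines(im,[np.round(q).astype(int)],False,col,1)
    cv2.imwrite(out,im)
def box(p,x0,x1,y0,y1,z): return T(p,[(x0,y0,z),(x1,y0,z),(x1,y1,z),(x0,y1,z),(x0,y0,z)])
R=[.4908,-.2315,1.390]
segs=[(box(R,-.125,.125,-.045,.045,.008),(0,255,0)),(box(R,.047,.063,-.0275,.0275,.057),(255,255,0)),(box(R,-.098,-.082,-.0275,.0275,.057),(255,255,0)),(box(p,-.12,.075,-.01,.01,.06),(255,0,0)),(T(p,[(.075,0,.05),(.14,0,.05),(.14,-.0295,.05)]),(255,0,255))]
ov(A,"top",segs,270,380,160,250,7,"pics/o1.png")
ov(S,"scene",segs,140,270,220,320,6,"pics/o2.png")
cb=[.5269,.35395,-.077]
def hb(th,x,y,z): # hatch pt
    c,s=np.cos(th),np.sin(th); return (x,-.105+c*y-s*z,.17+s*y+c*z)
W,D,H=.15,.1,.315
for th in (0.03,):
  segs=[(box(cb,-W,W,-D,D,H),(0,255,0)),(T(cb,[(-W,-D,H),(-W,-D,0),(W,-D,0),(W,-D,H)]),(0,255,0)),
   (T(cb,[hb(th,*q) for q in [(-.147,-.004,0),(.147,-.004,0),(.147,-.004,.134),(-.147,-.004,.134),(-.147,-.004,0)]]),(0,255,255)),
   (T(cb,[hb(th,*q) for q in [(0,-.004,.07),(0,-.004,.11)]]),(255,0,255)),
   (T(cb,[hb(th,*q) for q in [(0,-.022,.07),(0,-.022,.11)]]),(255,0,255))]
  ov(S,"scene",segs,240,400,60,210,5,"pics/o3.png")
  ov(A,"top",segs,80,220,110,260,5,"pics/o4.png")
ov(S,"scene",[],285,320,115,155,18,"pics/o5.png")
ov(A,"top",[],160,200,175,210,18,"pics/o6.png")
```

```text
pole [ 0.49395405 -0.21005672  1.38535947] [ 0.6 -0.  -0.1  0.2 -1.2 -0.6  0.5 -0.   0.1 -0.1 -0.3  0.6  0.1 -0.5
 -0.3 -0.4]
pole [ 0.4936019  -0.2101494   1.38680758] [ 0.6  0.1 -0.1  0.3 -1.2 -0.4  0.5  0.   0.2 -0.  -0.   0.  -0.  -0.
 -0.  -0. ]
```

View pics/o1.png

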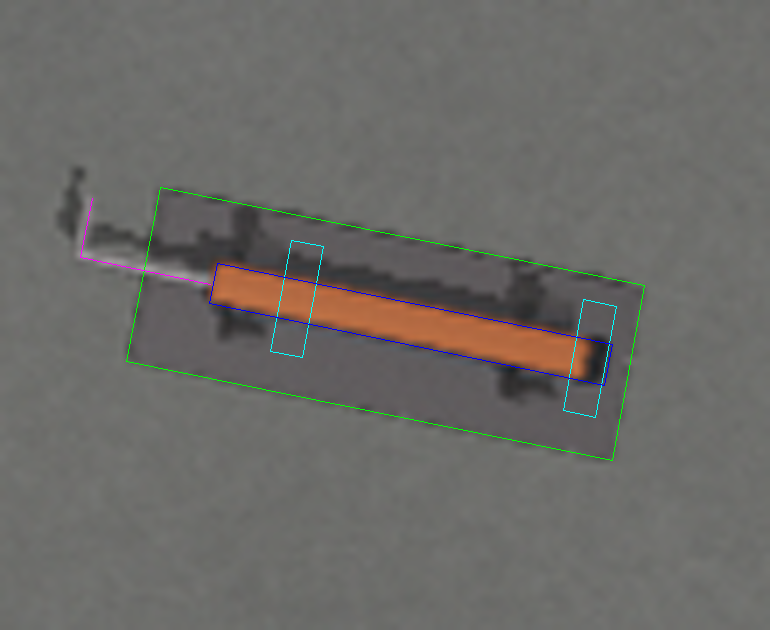

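View pics/o2.png

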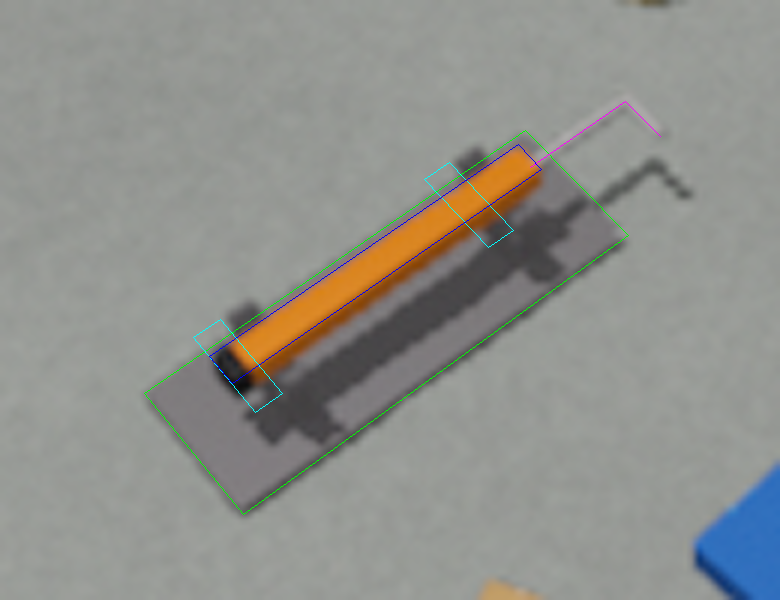

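View pics/o3.png

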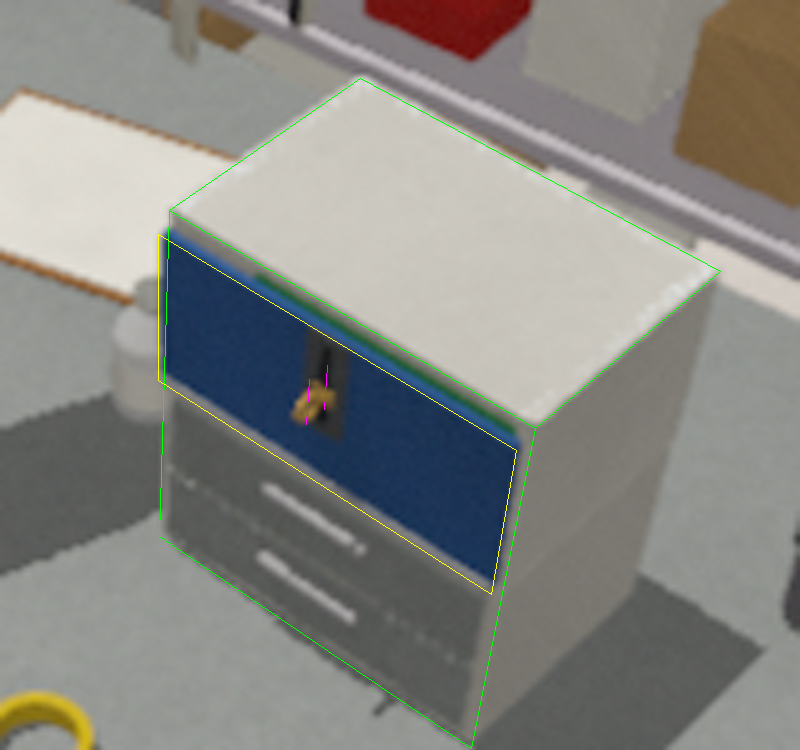

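View pics/o4.png

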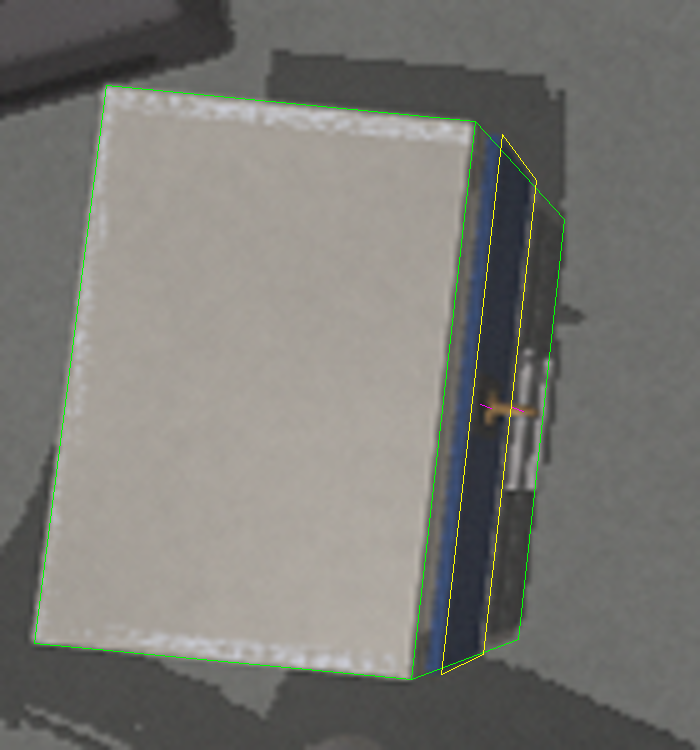

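View pics/o5.png

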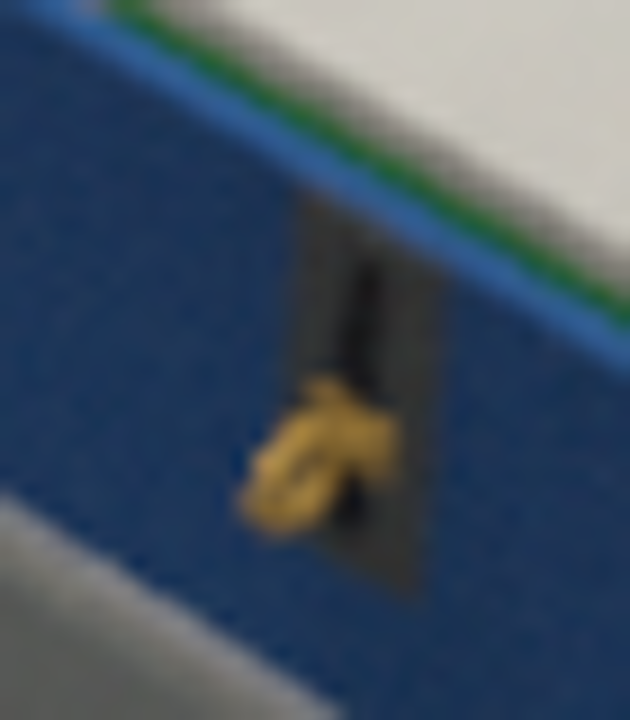

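View pics/o6.png

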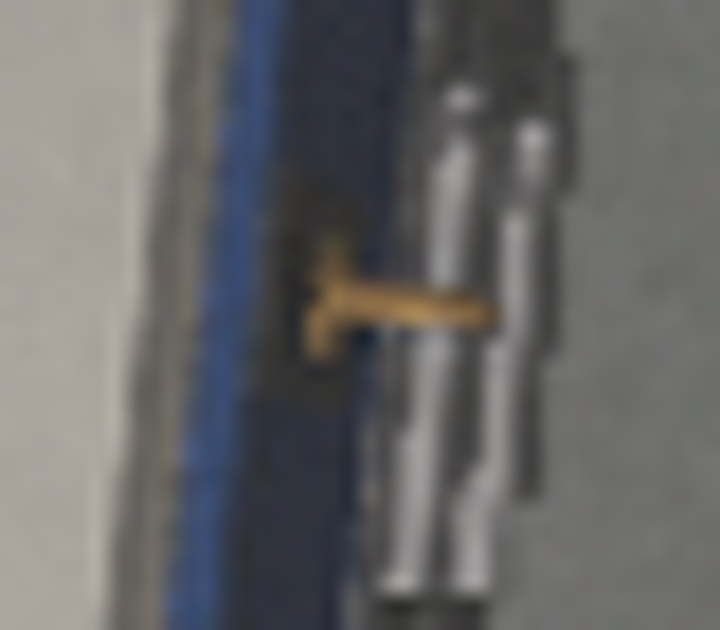

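```bash
cat >> h.py <<'E'
cb=[.5269,.35395,-.077]
def hb(th,x,y,z):
    c,s=np.cos(th),np.sin(th); return (x,-.105+c*y-s*z,.17+s*y+c*z)
def ring(th,ez,r):
    a=np.linspace(0,2*np.pi,40); return T(cb,[hb(th,0,-.022+r*np.cos(t),ez+r*np.sin(t)) for t in a])
def ov(im,n,segs,x0,x1,y0,y1,f,out):
    im=cv2.resize(im[y0:y1,x0:x1],None,fx=f,fy=f,interpolation=cv2.INTER_CUBIC)
    for P,col in segs:
        q=(proj(n,P)-[x0,y0]+.5)*f-.5
        cv2.polylines(im,[np.round(q).astype(int)],False,col,1)
    cv2.imwrite(out,im)
E
python3 - <<'E'
from h import *
P,e=tri((301.0,141.1),(182.8,191.6));print(P,e)
c,s=np.cos(cb[2]),np.sin(cb[2]);d=P[:2]-cb[:2];print("cab frame",c*d[0]+s*d[1],-s*d[0]+c*d[1],P[2])
for th in(0,.03,.06):
  for ez in (.07,.08,.09):
    Q=T(cb,[hb(th,0,-.022,ez)]);print(th,ez,Q.round(4),proj("scene",Q).round(1),proj("top",Q).round(1))
A=np.load("pics/topavg.npy")[:,:,::-1].astype(np.uint8).copy();S=np.load("pics/sceneavg.npy")[:,:,::-1].astype(np.uint8).copy()
seg=[(ring(.03,.075,.012),(0,255,0)),(ring(.03,.075,.007),(0,255,0)),(ring(.03,.085,.012),(255,255,0)),(ring(.03,.085,.007),(255,255,0))]
ov(S,"scene",seg,285,320,115,155,18,"pics/o7.png")
ov(A,"top",seg,160,200,175,210,18,"pics/o8.png")
E
```

```text
[0.51642199 0.22637967 0.25269685] 0.0007831986718672419
cab frame -0.0006337475690714935 -0.12799834658601902 0.2526968471091092
0 0.07 [[0.5171 0.2273 0.24  ]] [[301.2 143.9]] [[183.4 191.7]]
0 0.08 [[0.5171 0.2273 0.25  ]] [[301.4 141.6]] [[182.7 191.5]]
0 0.09 [[0.5171 0.2273 0.26  ]] [[301.6 139.4]] [[182.1 191.3]]
0.03 0.07 [[0.517  0.2252 0.2393]] [[300.8 144.3]] [[184.1 191.8]]
0.03 0.08 [[0.5169 0.2249 0.2493]] [[300.9 142.2]] [[183.6 191.6]]
0.03 0.09 [[0.5169 0.2246 0.2593]] [[301.1 140. ]] [[183.1 191.4]]
0.06 0.07 [[0.5168 0.2232 0.2386]] [[300.3 144.8]] [[184.9 191.9]]
0.06 0.08 [[0.5168 0.2226 0.2485]] [[300.4 142.7]] [[184.5 191.7]]
0.06 0.09 [[0.5167 0.222  0.2585]] [[300.5 140.5]] [[184.1 191.5]]
```

View pics/o7.png

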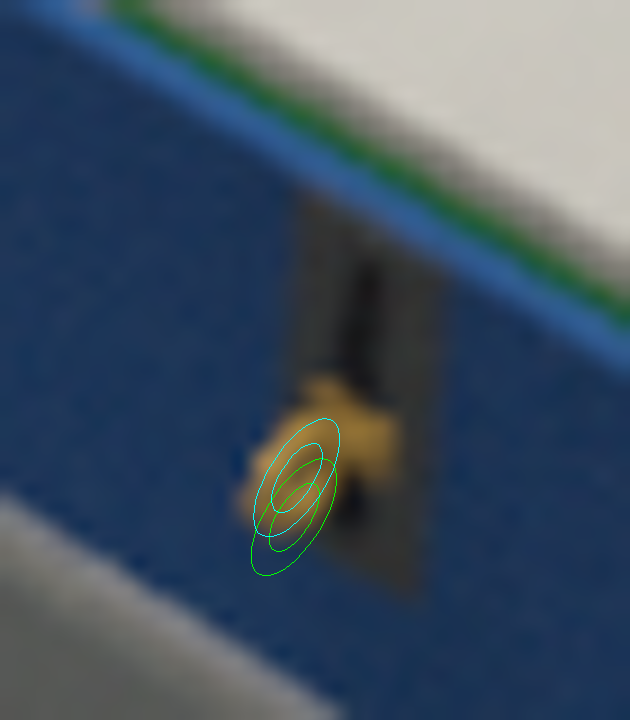

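View pics/o8.png

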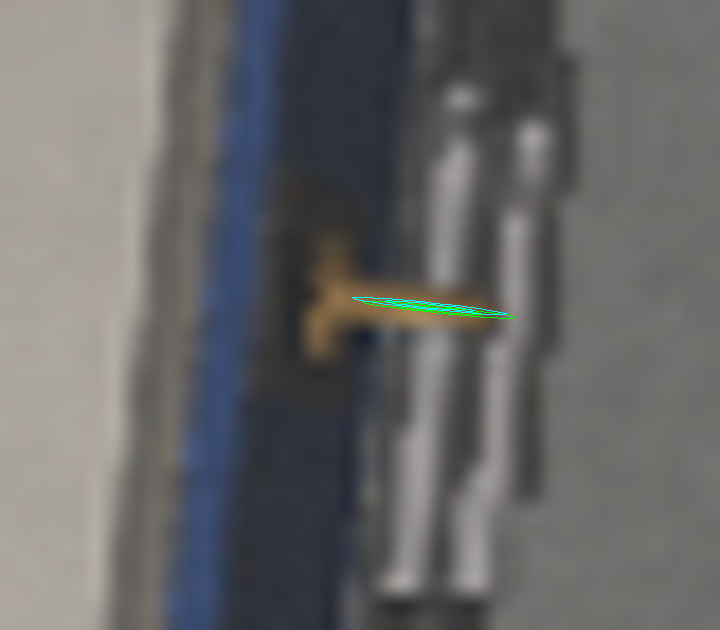

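Estimates so far:
- **Pole grip:** about (0.494, -0.210), yaw 1.386.
- **Cabinet:** (0.527, 0.354), yaw -0.077.
- **Eye:** about (0.5165, 0.2265, 0.2535).

The base of the rest looks offset from its origin, but the cradles agree with the pole. I'll go up first, then across clear of the cabinet.

Emit:
jog_arm(
  commands=[
    [[0,0,0.2],[0,0,0],-1],
    [[0,0,0.35],[0,0,0],-1],
    [[0,0,0.35],[0,0,0],-1],
    [[0,-0.2,0.35],[0,0,0],-1],
    [[0,-0.4,0.35],[0,0,-0.05],-1],
    [[0.1,-0.6,0.35],[0,0,-0.1],-1],
    [[0.2,-0.8,0.3],[0,0,-0.15],-1],
    [[0.3,-0.95,0.25],[0,0,-0.2],-1],
    [[0.4,-1,0.2],[0,0,-0.22],-1],
    [[0.467,-1,0.15],[0,0,-0.22],-1],
  ],
  newtons=60,
)

```text
t: 2.85
tool_pos: [0.3479, 0.1568, 0.3807]
orientation: [2.145, 2.294, 0.004]
force: [1.4, 0.5, 0.2]
opening: 0.093
```

Emit:
jog_arm(
  commands=[
    [[0.1,-0.2,-0.1],[0,0,-0.02],-1],
    [[0.2,-0.4,-0.2],[0,0,-0.04],-1],
    [[0.251,-0.571,-0.3],[0,0,-0.04],-1],
    [[0.251,-0.571,-0.434],[0,0,-0.04],-1],
    [[0.251,-0.571,-0.434],[0,0,-0.04],-1],
    [[0.251,-0.571,-0.434],[0,0,-0.04],-1],
    [[0.251,-0.571,-0.434],[0,0,-0.04],-1],
    [[0.251,-0.571,-0.434],[0,0,-0.04],-1],
  ],
)

```text
t: 3.85
tool_pos: [0.4972, -0.1874, 0.117]
orientation: [-2.417, -2.004, -0.001]
force: [-1.2, -0.3, 0.5]
opening: 0.0933
```

Run:
```python
from h import *
from plant import robot
s=robot.read_state();print(s["t"],s["tool_pos"],s["orientation"],s["force"],s["wrist_torque"],np.round(s["q"],2))
R=cv2.Rodrigues(np.array(s["orientation"]))[0];print(R.round(3))
for n,b in (("top",(270,380,160,250,7)),("scene",(140,270,210,310,6))):
    im=robot.read_camera(n)["pixels"][:,:,::-1].copy(); ov(im,n,[(T([.4938,-.2101,1.386],[(-.12,0,.06),(.075,0,.06)]),(255,0,0))],*b,f"pics/g_{n}.png")
```

```text
3.85 [ 0.49724728 -0.18736055  0.11704834] [-2.41695059e+00 -2.00416976e+00 -7.49765777e-04] [-1.16660797 -0.3429897   0.46585074] [-0.03858204  0.13815975  0.04114435] [-0.46  0.02  1.79  0.    1.33 -0.27]
[[ 0.185  0.983 -0.001]
 [ 0.983 -0.185  0.002]
 [ 0.002 -0.001 -1.   ]]
```

View pics/g_top.png

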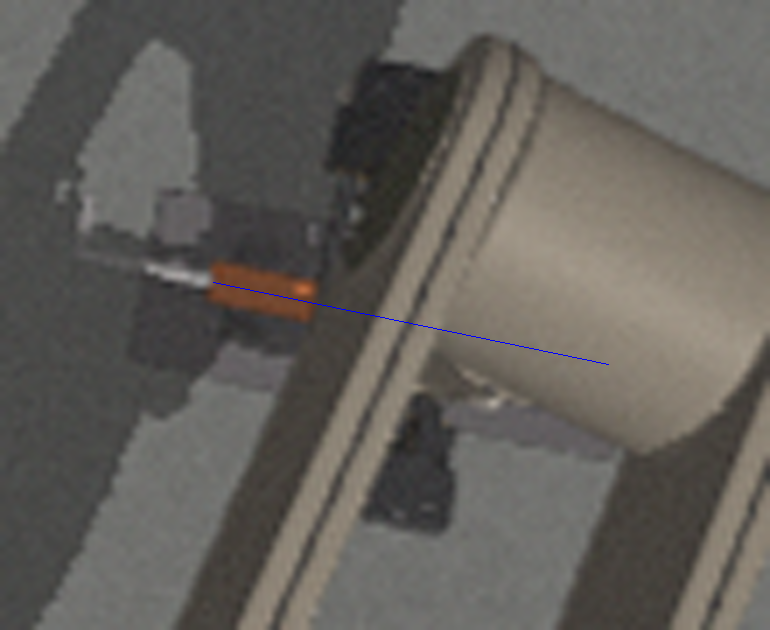

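View pics/g_scene.png

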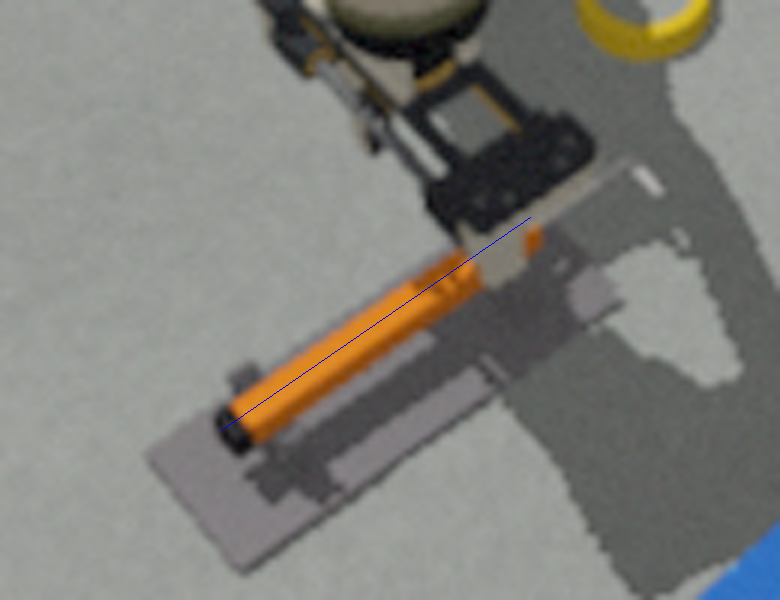

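Emit:
jog_arm(
  commands=[
    [[0.002,0.003,-0.07],[0,0,0],-1],
    [[0.002,0.003,-0.12],[0,0,0],-1],
    [[0.002,0.003,-0.142],[0,0,0],-1],
    [[0.002,0.003,-0.142],[0,0,0],-1],
  ],
)

```text
t: 4.45
tool_pos: [0.4982, -0.1844, 0.0326]
orientation: [-2.416, -2.004, -0.0]
force: [-0.2, 0.2, 0.6]
opening: 0.093
```

Emit:
jog_arm(
  commands=[
    [[0,0,0],[0,0,0],1],
    [[0,0,0],[0,0,0],1],
    [[0,0,0],[0,0,0],1],
    [[0,0,0],[0,0,0],1],
    [[0,0,0],[0,0,0],1],
    [[0,0,0],[0,0,0],1],
  ],
  newtons=60,
)

```text
t: 5.2
tool_pos: [0.4981, -0.1844, 0.0325]
orientation: [-2.416, -2.004, -0.0]
force: [-0.0, -0.6, -0.1]
opening: 0.0374
```

Emit:
jog_arm(
  commands=[
    [[0,0,0],[0,0,0],1],
    [[0,0,0],[0,0,0],1],
    [[0,0,0],[0,0,0],1],
    [[0,0,0],[0,0,0],1],
  ],
)

```text
t: 5.7
tool_pos: [0.4981, -0.1843, 0.0325]
orientation: [-2.416, -2.004, -0.0]
force: [0.4, -0.1, -1.4]
opening: 0.0196
```

Emit:
jog_arm(
  commands=[
    [[0,0,0.03],[0,0,0],1],
    [[0,0,0.1],[0,0,0],1],
    [[0,0,0.2],[0,0,0],1],
    [[0,0,0.3],[0,0,0],1],
    [[0,0,0.4],[0,0,0],1],
    [[0,0,0.45],[0,0,0],1],
    [[0,0,0.45],[0,0,0],1],
  ],
)

```text
t: 6.58
tool_pos: [0.4994, -0.1849, 0.3067]
orientation: [2.416, 2.004, 0.005]
force: [-0.8, 0.7, -2.1]
opening: 0.0196
```

```bash
cat >> h.py <<'E'
HK=np.array([.1138,.015,-.0175])  # pole_hook in tool frame
def Rtool(p,yaw=1.494):
    d=np.array([np.cos(yaw),np.sin(yaw),0]);y=np.array([np.sin(yaw),-np.cos(yaw),0]);z=np.cross(d,y)
    R0=np.c_[d,y,z]; return cv2.Rodrigues(y*p)[0]@R0   # rot about prong dir: d -> up
def cmd(hook,p,s,yaw=1.494,hk=None):
    hk=HK if hk is None else hk
    R=Rtool(p,yaw);tcp=np.array(hook)-R@hk
    R1=cv2.Rodrigues(np.array(s["orientation"]))[0]
    sh=(tcp-np.array(s["tool_pos"]))/.6; tu=cv2.Rodrigues(R@R1.T)[0].ravel()/(2*np.pi)
    return tcp.round(4),sh.round(4),tu.round(4)
def hookpos(s,hk=None):
    return np.array(s["tool_pos"])+cv2.Rodrigues(np.array(s["orientation"]))[0]@(HK if hk is None else hk)
E
python3 - <<'E'
from h import *
from plant import robot
s=robot.read_state();print(s["t"],s["tool_pos"],s["force"],s["wrist_torque"],s["opening"])
R=cv2.Rodrigues(np.array(s["orientation"]))[0];print(Rtool(0.1).round(3))
L=lambda *P:np.array([np.array(s["tool_pos"])+R@np.array(q) for q in P])
seg=[(L((.0488,0,-.0175),(.1138,0,-.0175),(.1138,.0295,-.0175)),(0,255,0))]
for n in ("top","scene"):
    im=robot.read_camera(n)["pixels"][:,:,::-1].copy()
    u=proj(n,seg[0][0])[1].astype(int)
    cv2.imwrite(f"pics/l_{n}f.png",im)
    print(n,u); ov(im,n,seg,u[0]-40,u[0]+40,u[1]-40,u[1]+40,8,f"pics/l_{n}.png")
# planned targets
for hk,p in (((.497-.05,.17,.2535),.3),((.47,.2265,.2535),.3)): print(cmd(hk,p,s))
E
```

```text
6.575 [ 0.49935417 -0.18494833  0.30670879] [-0.75772844  0.72263864 -2.10584513] [0.00623139 0.01768167 0.0308023 ] 0.01958680149292658
[[ 0.076  0.997  0.008]
 [ 0.992 -0.077  0.1  ]
 [ 0.1   -0.    -0.995]]
top [291 190]
scene [241 180]
(array([0.4241, 0.0679, 0.2032]), array([-0.1254,  0.4214, -0.1726]), array([ 0.0474, -0.0056,  0.0173]))
(array([0.4471, 0.1244, 0.2032]), array([-0.0871,  0.5156, -0.1726]), array([ 0.0474, -0.0056,  0.0173]))
```

View pics/l_top.png

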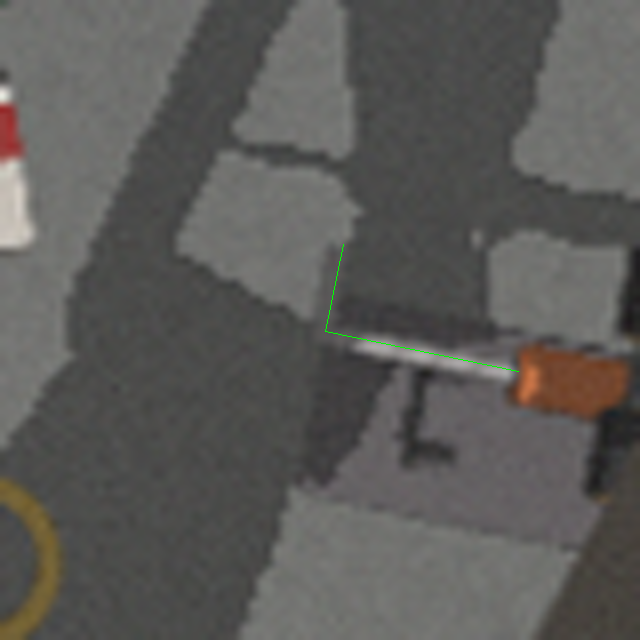

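View pics/l_scene.png

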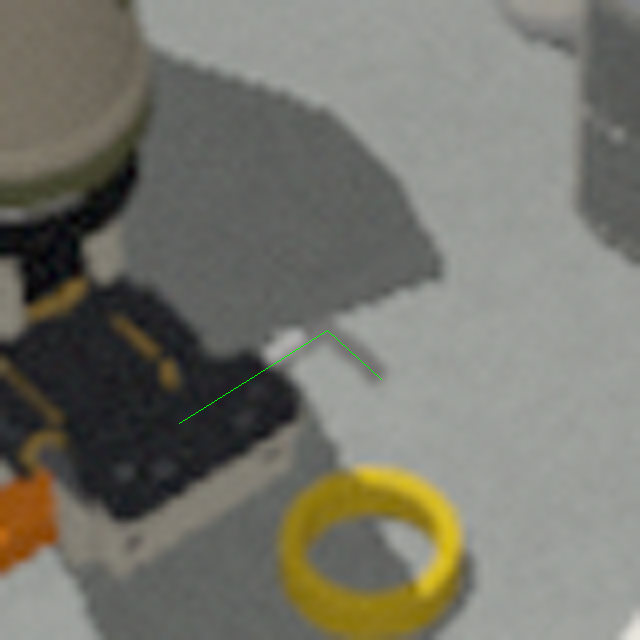

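Run:
```python
from h import *
from plant import robot
s=robot.read_state()
print(cmd((.4777,.1793,.2535),.3,s))
```

```text
(array([0.4548, 0.0772, 0.2032]), array([-0.0716,  0.4356, -0.1642]), array([ 0.047 , -0.0067,  0.0172]))
```

Emit:
jog_arm(
  commands=[
    [[-0.03,0.1,0],[0.01,0,0.005],1],
    [[-0.0716,0.2,-0.05],[0.02,-0.003,0.01],1],
    [[-0.0716,0.3,-0.1],[0.03,-0.005,0.015],1],
    [[-0.0716,0.4,-0.14],[0.04,-0.006,0.017],1],
    [[-0.0716,0.4356,-0.1642],[0.047,-0.0067,0.0172],1],
    [[-0.0716,0.4356,-0.1642],[0.047,-0.0067,0.0172],1],
    [[-0.0716,0.4356,-0.1642],[0.047,-0.0067,0.0172],1],
    [[-0.0716,0.4356,-0.1642],[0.047,-0.0067,0.0172],1],
  ],
)

```text
t: 7.68
tool_pos: [0.4551, 0.0764, 0.2034]
orientation: [-2.144, -1.984, -0.324]
force: [-0.1, 0.6, -2.1]
opening: 0.0197
```

```bash
cat >> h.py <<'E'
def look(robot,tag,eye=None,w=22,f=14):
    s=robot.read_state();R=cv2.Rodrigues(np.array(s["orientation"]))[0]
    L=lambda *P:np.array([np.array(s["tool_pos"])+R@np.array(q) for q in P])
    seg=[(L((.0488,0,-.0175),(.1138,0,-.0175),(.1138,.0295,-.0175)),(0,255,0))]
    for n in ("top","scene"):
        im=np.mean([robot.read_camera(n)["pixels"].astype(float) for _ in range(2)],0).astype(np.uint8)[:,:,::-1].copy()
        u=proj(n,seg[0][0])[1].astype(int)
        cv2.imwrite(f"pics/{tag}_{n}f.png",im)
        ov(im,n,seg,max(u[0]-w,0),u[0]+w,u[1]-w,u[1]+w,f,f"pics/{tag}_{n}.png")
        print(n,"crop origin",u-w)
    print(s["t"],"tcp",np.round(s["tool_pos"],4),"hook",hookpos(s).round(4),"F",np.round(s["force"],1),"M",np.round(s["wrist_torque"],2),"q",np.round(s["q"],2))
E
python3 - <<'E'
from h import *
from plant import robot
look(robot,"a1",w=30,f=12)
E
```

```text
top crop origin [168 180]
scene crop origin [249 111]
7.675 tcp [0.4551 0.0764 0.2034] hook [0.4781 0.1785 0.2538] F [-0.1  0.6 -2.1] M [-0.21  0.06 -0.05] q [-0.19 -0.28  1.94  0.3   1.52 -0.14]
```

View pics/a1_top.png

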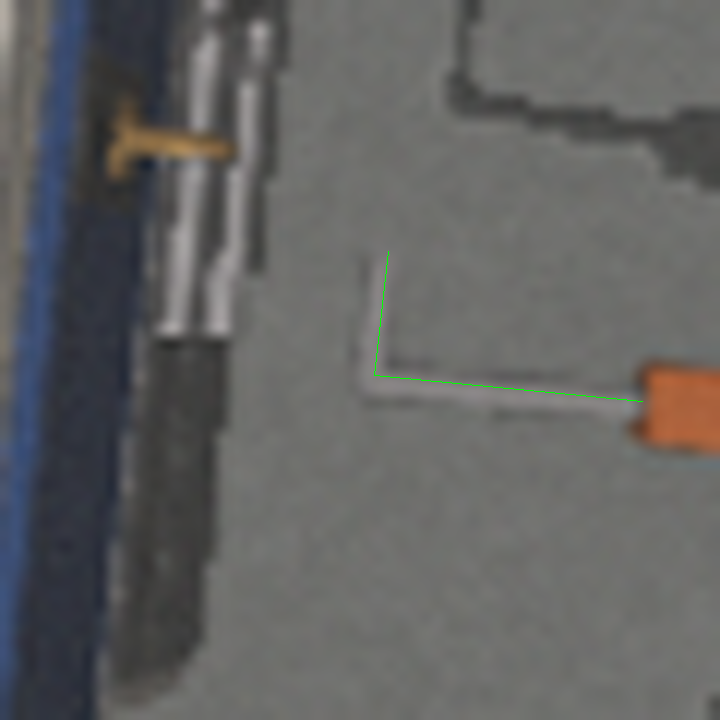

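View pics/a1_scene.png

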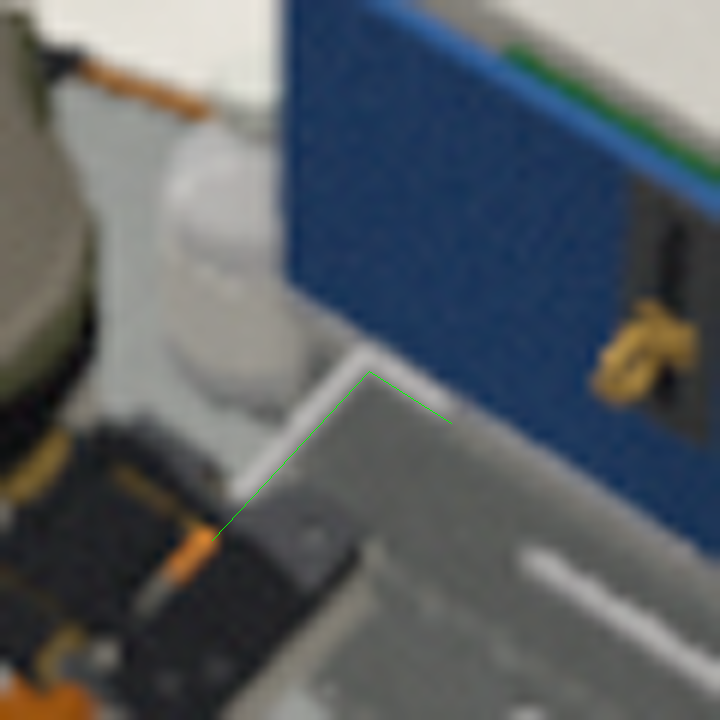

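View pics/a1_scenef.png

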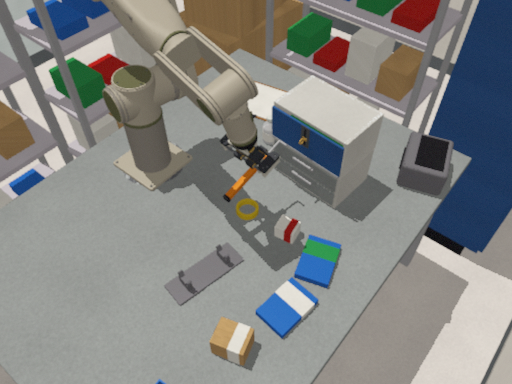

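Run:
```python
from h import *
from plant import robot
s=robot.read_state();R=cv2.Rodrigues(np.array(s["orientation"]))[0]
t=(np.array([374,384])+.5)/12-.5+[168,180]; c=(np.array([370,360])+.5)/12-.5+[249,111]
P,e=tri(c,t);print(P,e, "pred",np.array(s["tool_pos"])+R@(HK-[0,.015,0]))
print("tool-frame delta",R.T@(P-(np.array(s["tool_pos"])+R@(HK-[0,.015,0]))))
# eye from same pictures
e2s=(np.array([630,360])+.5)/12-.5+[249,111]; e2t=(np.array([232-50,146])+.5)/12-.5+[168,180]
print(tri(e2s,e2t))
for n in ("top","scene"):
    im=cv2.imread(f"pics/a1_{n}f.png"); ov(im,n,[],*((262,292,128,150,26) if n=="scene" else (185,225,190,220,18)),f"pics/b_{n}.png")
```

```text
[0.46178685 0.1799184  0.25651187] 0.0019958540416567263 pred [0.46311553 0.17988401 0.25393767]
tool-frame delta [ 0.00069574 -0.00132517 -0.00248052]
(array([0.51614166, 0.22636088, 0.25498674]), np.float64(0.00035121621108659884))
```

View pics/b_top.png

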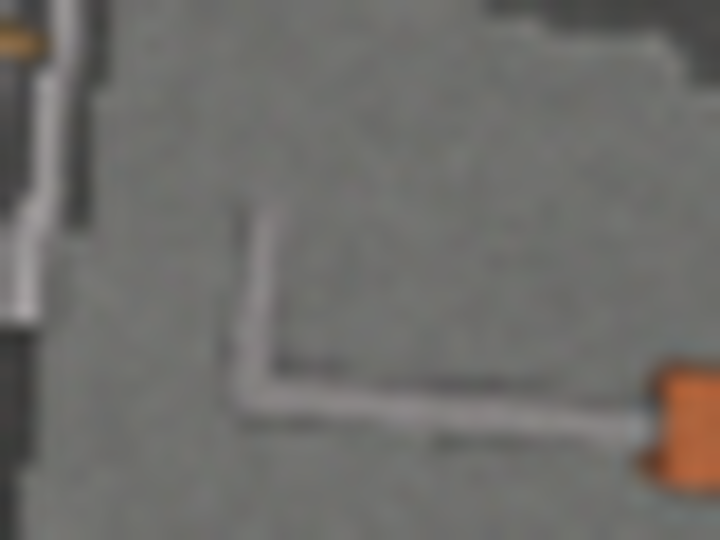

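View pics/b_scene.png

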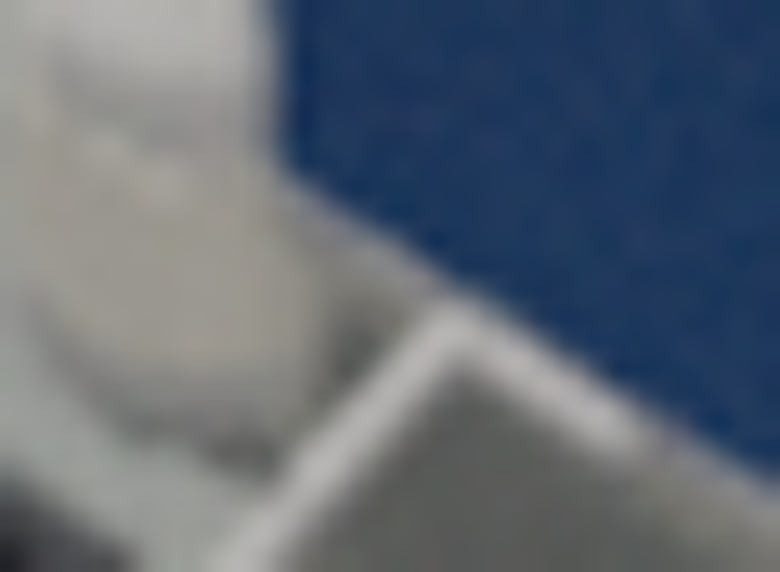

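Emit:
jog_arm(
  commands=[
    [[0.005,0.03,-0.002],[0,0,0],1],
    [[0.01,0.06,-0.0033],[0,0,0],1],
    [[0.013,0.0835,-0.0033],[0,0,0],1],
    [[0.013,0.0835,-0.0033],[0,0,0],1],
    [[0.013,0.0835,-0.0033],[0,0,0],1],
  ],
)

```text
t: 8.5
tool_pos: [0.4629, 0.1264, 0.2016]
orientation: [-2.143, -1.985, -0.325]
force: [-1.6, -0.8, -1.8]
opening: 0.0198
```

Run:
```python
from h import *
from plant import robot
look(robot,"a2")
for n in ("top","scene"):
    im=cv2.imread(f"pics/a2_{n}f.png"); ov(im,n,[],*((280,316,125,153,21) if n=="scene" else (170,205,180,210,20)),f"pics/b2_{n}.png")
```

```text
top crop origin [159 185]
scene crop origin [268 112]
8.5 tcp [0.4629 0.1264 0.2016] hook [0.4858 0.2285 0.2519] F [-1.6 -0.8 -1.8] M [-0.2   0.05  0.  ] q [-0.08 -0.26  1.92  0.3   1.48 -0.03]
```

View pics/b2_top.png

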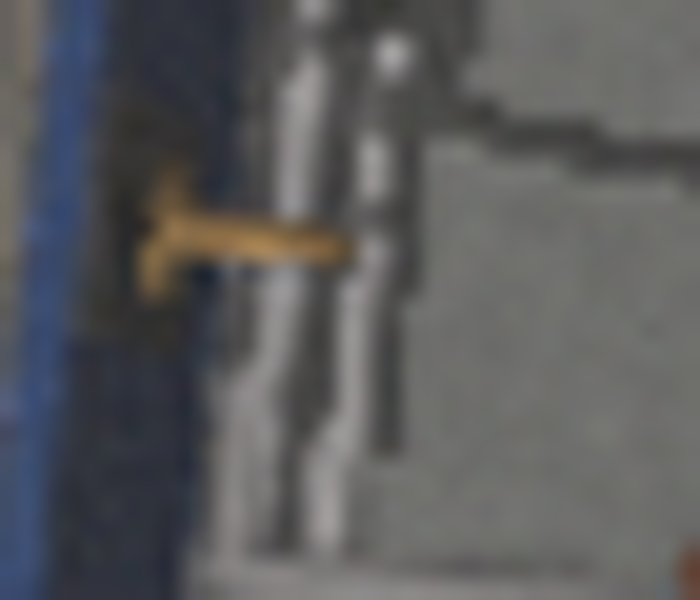

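View pics/b2_scene.png

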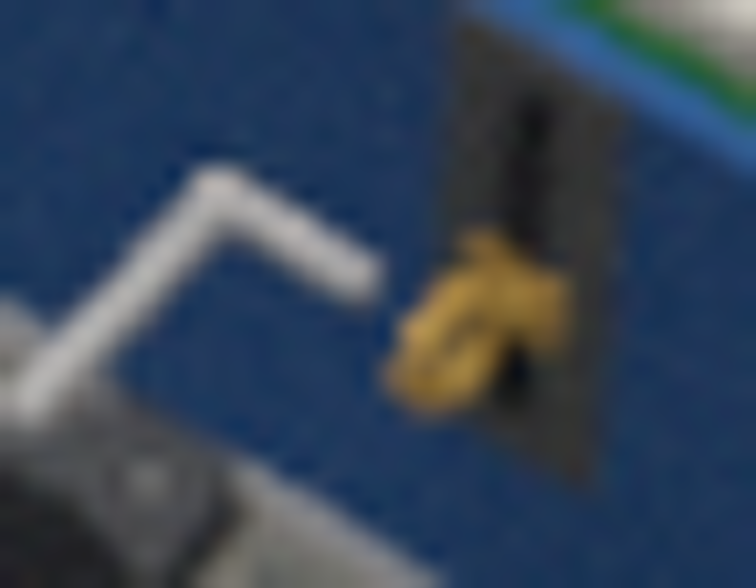

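Emit:
jog_arm(
  commands=[
    [[0,-0.002,0],[0,0,0],1],
    [[0.01,-0.0028,0],[0,0,0],1],
    [[0.02,-0.0035,0],[0,0,0],1],
    [[0.02,-0.0035,0],[0,0,0],1],
  ],
)

```text
t: 9.2
tool_pos: [0.4755, 0.1241, 0.2016]
orientation: [-2.144, -1.983, -0.325]
force: [0.4, -0.6, -1.2]
opening: 0.0197
```

Run:
```python
from h import *
from plant import robot
look(robot,"a3")
for n in ("top","scene"):
    im=cv2.imread(f"pics/a3_{n}f.png"); ov(im,n,[],*((280,316,125,153,21) if n=="scene" else (170,205,180,210,20)),f"pics/b3_{n}.png")
```

```text
top crop origin [160 181]
scene crop origin [271 114]
9.2 tcp [0.4755 0.1241 0.2016] hook [0.4985 0.2262 0.2519] F [ 0.4 -0.6 -1.2] M [-0.22  0.1   0.04] q [-0.08 -0.22  1.89  0.3   1.48 -0.03]
```

View pics/b3_top.png

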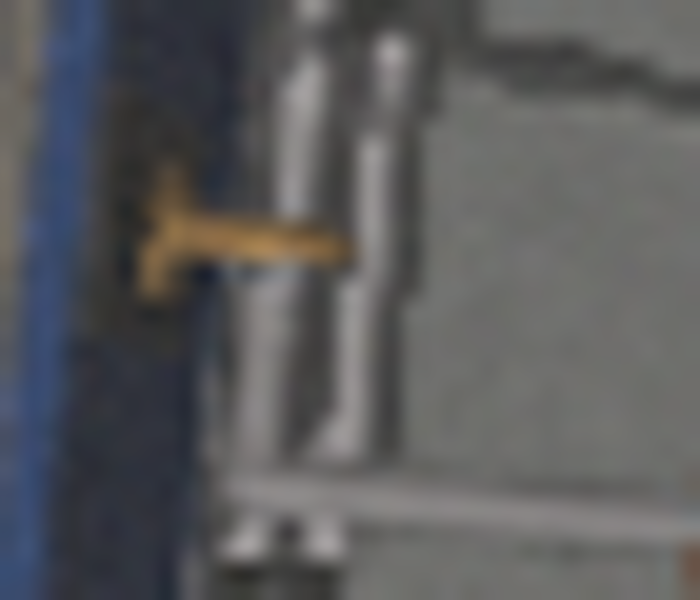

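View pics/b3_scene.png

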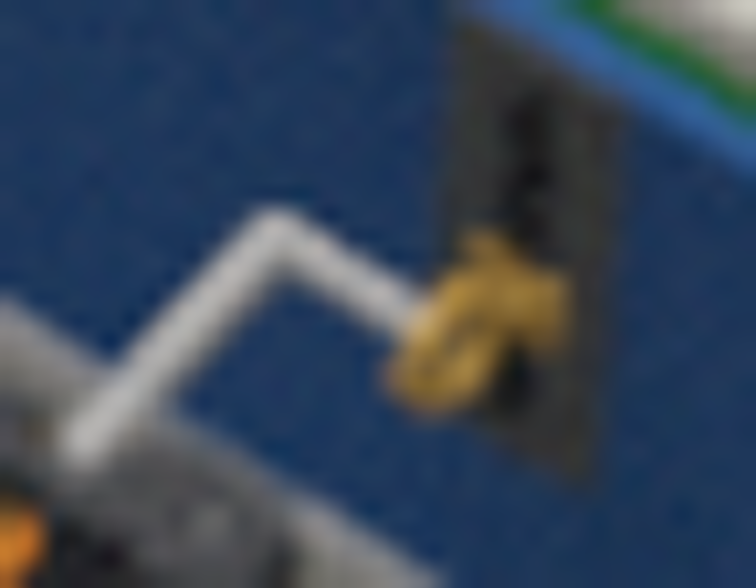

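Emit:
jog_arm(
  commands=[
    [[0.0035,-0.0003,0],[0,0,0],1],
    [[0.007,-0.0005,0],[0,0,0],1],
  ],
)

```text
t: 9.65
tool_pos: [0.4792, 0.124, 0.2016]
orientation: [-2.144, -1.984, -0.325]
force: [0.6, 0.2, -2.3]
opening: 0.0196
```

Emit:
jog_arm(
  commands=[
    [[0.003,-0.0002,0],[0,0,0],1],
    [[0.003,-0.0002,0],[0,0,0],1],
  ],
)

```text
t: 9.9
tool_pos: [0.4812, 0.1238, 0.2016]
orientation: [-2.144, -1.984, -0.325]
force: [0.4, 0.1, -1.9]
opening: 0.0196
```

Emit:
jog_arm(
  commands=[
    [[0.005,-0.0004,0],[0,0,0],1],
    [[0.01,-0.0008,0],[0,0,0],1],
    [[0.01,-0.0008,0],[0,0,0],1],
  ],
)

```text
t: 10.28
tool_pos: [0.4874, 0.1233, 0.2015]
orientation: [-2.144, -1.984, -0.325]
force: [-0.8, 0.4, -1.9]
opening: 0.0199
```

Run:
```python
from h import *
from plant import robot
look(robot,"a4")
for n in ("top","scene"):
    im=cv2.imread(f"pics/a4_{n}f.png"); ov(im,n,[],*((280,316,125,153,21) if n=="scene" else (170,205,180,210,20)),f"pics/b4_{n}.png")
```

```text
top crop origin [160 177]
scene crop origin [273 116]
10.275 tcp [0.4874 0.1233 0.2015] hook [0.5103 0.2254 0.2519] F [-0.8  0.4 -1.9] M [-0.26  0.1  -0.03] q [-0.08 -0.19  1.86  0.3   1.47 -0.03]
```

View pics/b4_top.png

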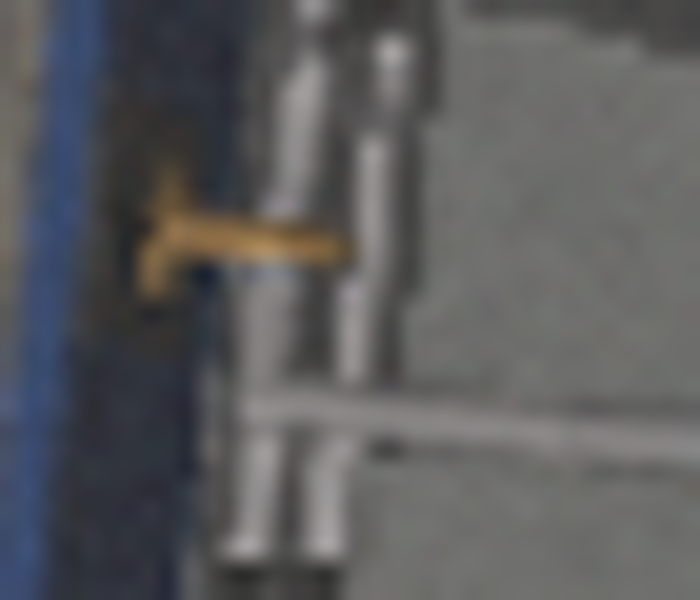

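View pics/b4_scene.png

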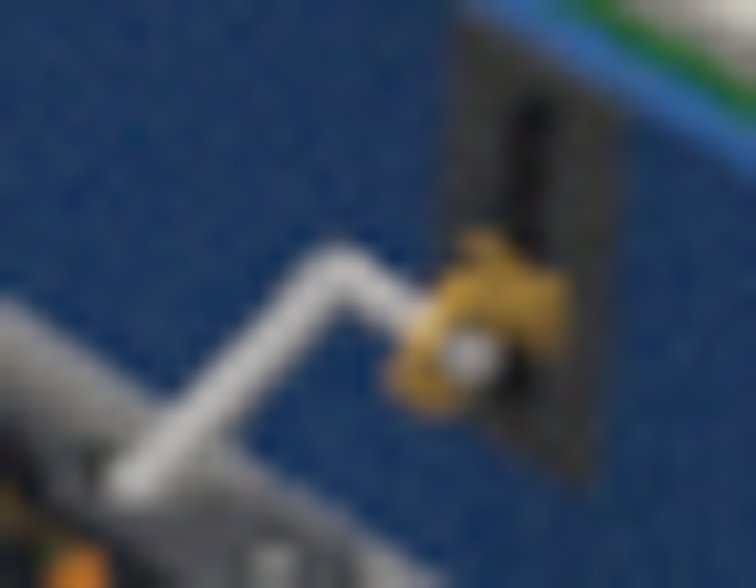

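Emit:
jog_arm(
  commands=[
    [[0.005,-0.0004,0],[0,0,0],1],
    [[0.01,-0.0008,0],[0,0,0],1],
    [[0.01,-0.0008,0],[0,0,0],1],
    [[0.01,-0.0008,0],[0,0,0],1],
  ],
)

```text
t: 10.98
tool_pos: [0.4931, 0.1229, 0.2015]
orientation: [-2.144, -1.983, -0.324]
force: [-0.5, 0.2, -1.1]
opening: 0.0196
```

```bash
cat >> h.py <<'E'
EZ=.083
def arc(th,ez=EZ): return np.array([.022*np.cos(th)+ez*np.sin(th), ez*np.cos(th)-.022*np.sin(th)])
def arcshift(th,th0,ez=EZ):
    d=arc(th,ez)-arc(th0,ez); return np.array([-.077*d[0],-.997*d[0],d[1]])
E
python3 - <<'E'
from h import *
from plant import robot
s=robot.read_state();print(hookpos(s),s["tool_pos"],s["force"])
for th in np.arange(.05,1.75,.1): print(round(th,2),(arcshift(th,.01)/.6).round(4))
E
```

```text
[0.51603664 0.22496599 0.25180841] [0.49305413 0.12289518 0.20145919] [-0.50842999  0.18517452 -1.10366335]
0.05 [-0.0004 -0.0055 -0.0016]
0.15 [-0.0015 -0.0188 -0.0067]
0.25 [-0.0024 -0.0316 -0.013 ]
0.35 [-0.0034 -0.0437 -0.0206]
0.45 [-0.0042 -0.055  -0.0293]
0.55 [-0.005  -0.0653 -0.0392]
0.65 [-0.0058 -0.0746 -0.05  ]
0.75 [-0.0064 -0.0828 -0.0617]
0.85 [-0.0069 -0.0898 -0.0742]
0.95 [-0.0074 -0.0955 -0.0873]
1.05 [-0.0077 -0.0999 -0.1009]
1.15 [-0.0079 -0.1029 -0.1149]
1.25 [-0.0081 -0.1045 -0.1291]
1.35 [-0.0081 -0.1046 -0.1434]
1.45 [-0.008  -0.1034 -0.1577]
1.55 [-0.0078 -0.1007 -0.1717]
1.65 [-0.0075 -0.0967 -0.1855]
```

Emit:
jog_arm(
  commands=[
    [[0,-0.003,-0.001],[0,0,0],1],
    [[-0.0004,-0.0055,-0.0016],[0,0,0],1],
    [[-0.001,-0.009,-0.003],[0,0,0],1],
    [[-0.001,-0.012,-0.004],[0,0,0],1],
  ],
)

```text
t: 11.48
tool_pos: [0.4927, 0.1166, 0.1995]
orientation: [-2.143, -1.983, -0.327]
force: [1.3, 5.2, -1.2]
opening: 0.0197
```

Emit:
jog_arm(
  commands=[
    [[0,-0.005,-0.002],[0,0,0],1],
    [[-0.001,-0.01,-0.0038],[0,0,0],1],
    [[-0.0015,-0.0155,-0.0066],[0,0,0],1],
    [[-0.002,-0.0212,-0.0097],[0,0,0],1],
  ],
)

```text
t: 11.98
tool_pos: [0.4916, 0.1049, 0.1938]
orientation: [-2.141, -1.983, -0.329]
force: [2.2, 7.0, -2.2]
opening: 0.0192
```

```bash
cat >> h.py <<'E'
BASE=np.array([.49305,.12290,.20146])
def plan(robot,ths,th0=.01,ez=EZ):
    s=robot.read_state();tp=np.array(s["tool_pos"])
    print("t",s["t"],"tcp",tp.round(4),"F",np.round(s["force"],1),"M",np.round(s["wrist_torque"],2),"rv",np.round(s["orientation"],3))
    for th in ths: print(round(th,2),((BASE+arcshift(th,th0,ez)-tp)/.6).round(4).tolist())
E
python3 - <<'E'
from h import *
from plant import robot
plan(robot,[.3,.35,.4,.45,.5])
look(robot,"a5")
for n in ("top","scene"):
    im=cv2.imread(f"pics/a5_{n}f.png"); ov(im,n,[],*((275,316,125,158,19) if n=="scene" else (170,205,180,210,20)),f"pics/b5_{n}.png")
E
```

```text
t 11.975 tcp [0.4916 0.1049 0.1938] F [ 2.2  7.  -2.2] M [ 0.65 -0.08 -0.06] rv [-2.141 -1.983 -0.329]
0.3 [-0.0004, -0.0078, -0.0039]
0.35 [-0.0009, -0.0137, -0.0078]
0.4 [-0.0013, -0.0195, -0.0121]
0.45 [-0.0018, -0.025, -0.0166]
0.5 [-0.0022, -0.0303, -0.0214]
top crop origin [167 175]
scene crop origin [271 121]
11.975 tcp [0.4916 0.1049 0.1938] hook [0.5144 0.2068 0.2446] F [ 2.2  7.  -2.2] M [ 0.65 -0.08 -0.06] q [-0.12 -0.17  1.86  0.31  1.47 -0.08]
```

View pics/b5_scene.png

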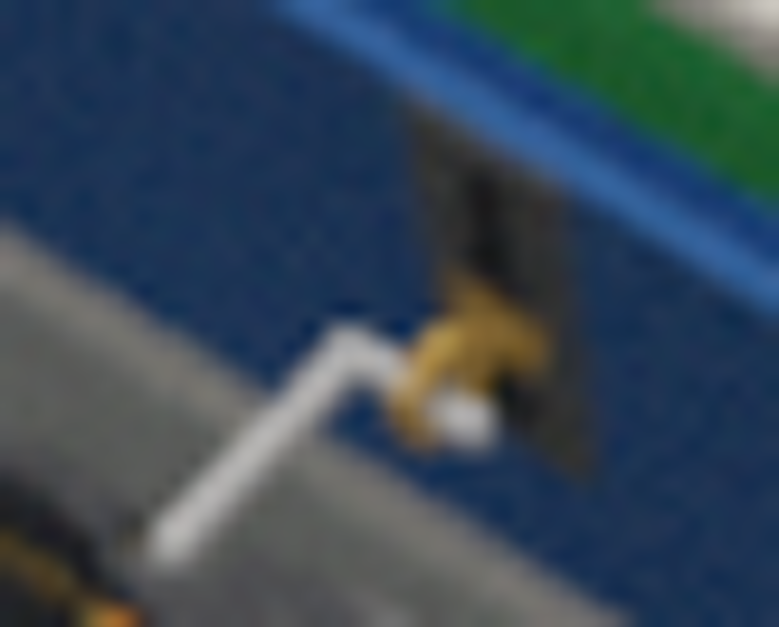

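Emit:
jog_arm(
  commands=[
    [[-0.0004,-0.0078,-0.0039],[0,0,0],1],
    [[-0.0009,-0.0137,-0.0078],[0,0,0],1],
    [[-0.0013,-0.0195,-0.0121],[0,0,0],1],
    [[-0.0018,-0.025,-0.0166],[0,0,0],1],
    [[-0.0022,-0.0303,-0.0214],[0,0,0],1],
  ],
)

```text
t: 12.8
tool_pos: [0.4901, 0.0875, 0.1809]
orientation: [-2.139, -1.982, -0.331]
force: [0.7, 7.5, -1.9]
opening: 0.0201
```

Run:
```python
from h import *
from plant import robot
plan(robot,[.55,.6,.65,.7,.75,.8])
```

```text
t 12.8 tcp [0.4901 0.0875 0.1809] F [ 0.7  7.5 -1.9] M [ 0.7  -0.04 -0.03] rv [-2.139 -1.982 -0.331]
0.55 [-0.0001, -0.0063, -0.0049]
0.6 [-0.0005, -0.0111, -0.0102]
0.65 [-0.0008, -0.0156, -0.0157]
0.7 [-0.0012, -0.0199, -0.0215]
0.75 [-0.0015, -0.0238, -0.0275]
0.8 [-0.0018, -0.0275, -0.0336]
```

Emit:
jog_arm(
  commands=[
    [[-0.0001,-0.0045,-0.007],[0,0,0],1],
    [[-0.0005,-0.009,-0.0125],[0,0,0],1],
    [[-0.0008,-0.0136,-0.018],[0,0,0],1],
    [[-0.0012,-0.0179,-0.024],[0,0,0],1],
    [[-0.0015,-0.0218,-0.03],[0,0,0],1],
  ],
)

```text
t: 13.42
tool_pos: [0.4892, 0.0749, 0.163]
orientation: [-2.138, -1.982, -0.332]
force: [0.5, 6.4, -0.7]
opening: 0.0198
```

Run:
```python
from h import *
from plant import robot
plan(robot,[.8,.85,.9,.95,1.,1.05])
look(robot,"a6")
for n in ("top","scene"):
    im=cv2.imread(f"pics/a6_{n}f.png"); ov(im,n,[],*((275,316,125,165,15) if n=="scene" else (170,205,180,210,20)),f"pics/b6_{n}.png")
```

```text
t 13.425 tcp [0.4892 0.0749 0.163 ] F [ 0.5  6.4 -0.7] M [ 0.83 -0.04  0.07] rv [-2.138 -1.982 -0.332]
0.8 [-0.0003, -0.0065, -0.0038]
0.85 [-0.0006, -0.0098, -0.0102]
0.9 [-0.0008, -0.0128, -0.0166]
0.95 [-0.001, -0.0155, -0.0233]
1.0 [-0.0012, -0.0179, -0.03]
1.05 [-0.0014, -0.0199, -0.0369]
top crop origin [179 177]
scene crop origin [264 133]
13.425 tcp [0.4892 0.0749 0.163 ] hook [0.512  0.1767 0.2141] F [ 0.5  6.4 -0.7] M [ 0.83 -0.04  0.07] q [-0.19 -0.15  1.9   0.31  1.43 -0.16]
```

View pics/b6_scene.png

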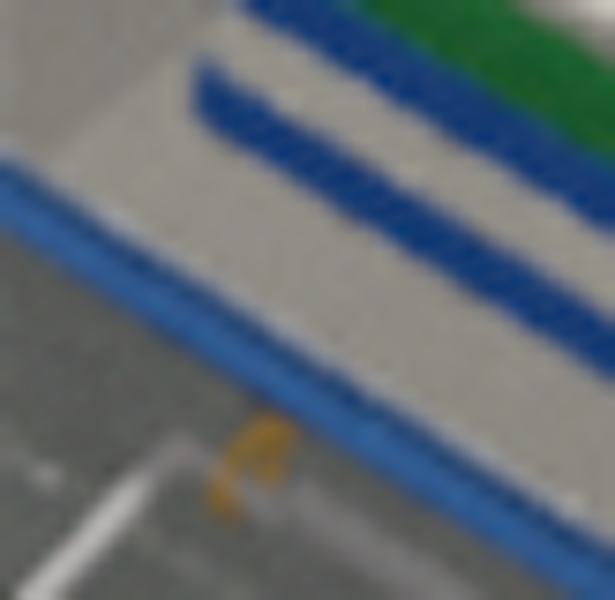

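Emit:
jog_arm(
  commands=[
    [[-0.0003,-0.0035,-0.0065],[0,0,0],1],
    [[-0.0006,-0.0065,-0.013],[0,0,0],1],
    [[-0.0008,-0.0095,-0.0195],[0,0,0],1],
    [[-0.001,-0.0122,-0.026],[0,0,0],1],
    [[-0.0012,-0.0145,-0.033],[0,0,0],1],
  ],
)

```text
t: 14.25
tool_pos: [0.4886, 0.0662, 0.1435]
orientation: [-2.139, -1.982, -0.332]
force: [0.5, 5.6, 0.8]
opening: 0.0195
```

Run:
```python
from h import *
from plant import robot
plan(robot,[1.05,1.1,1.15,1.2,1.25,1.3])
look(robot,"a7")
for n in ("top","scene"):
    im=cv2.imread(f"pics/a7_{n}f.png"); ov(im,n,[],*((265,316,125,165,15) if n=="scene" else (170,205,180,210,20)),f"pics/b7_{n}.png")
```

```text
t 14.25 tcp [0.4886 0.0662 0.1435] F [0.5 5.6 0.8] M [ 0.88 -0.02  0.08] rv [-2.139 -1.982 -0.332]
1.05 [-0.0004, -0.0054, -0.0043]
1.1 [-0.0005, -0.007, -0.0112]
1.15 [-0.0006, -0.0084, -0.0182]
1.2 [-0.0007, -0.0093, -0.0253]
1.25 [-0.0007, -0.01, -0.0325]
1.3 [-0.0007, -0.0102, -0.0396]
top crop origin [183 177]
scene crop origin [262 138]
14.25 tcp [0.4886 0.0662 0.1435] hook [0.5113 0.168  0.1945] F [0.5 5.6 0.8] M [ 0.88 -0.02  0.08] q [-0.2  -0.13  1.92  0.31  1.4  -0.19]
```

View pics/b7_scene.png

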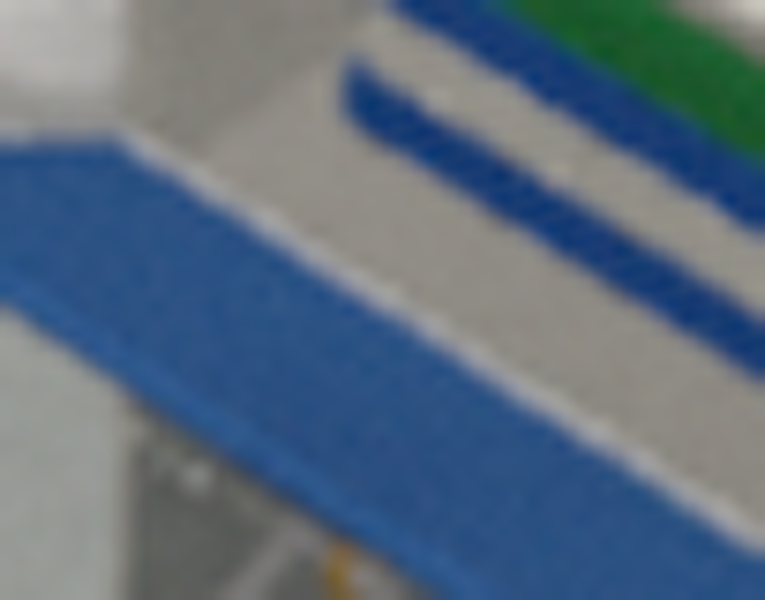

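View pics/a7_scenef.png

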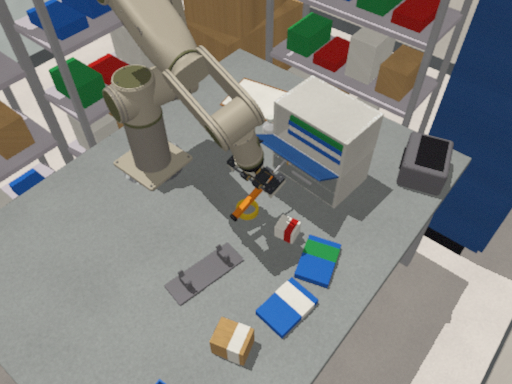

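Emit:
jog_arm(
  commands=[
    [[-0.0004,-0.001,-0.007],[0,0,0],1],
    [[-0.0005,-0.0025,-0.014],[0,0,0],1],
    [[-0.0006,-0.004,-0.021],[0,0,0],1],
    [[-0.0007,-0.005,-0.028],[0,0,0],1],
    [[-0.0007,-0.0055,-0.035],[0,0,0],1],
  ],
)

```text
t: 15.08
tool_pos: [0.4881, 0.0625, 0.122]
orientation: [-2.139, -1.982, -0.331]
force: [1.9, 4.5, 0.8]
opening: 0.0196
```

```bash
cat >> h.py <<'E'
def hatch(robot,tag,ths):
    # overlay hatch outline at angles onto fresh picture
    cols=[(0,255,255),(0,255,0),(255,0,255)]
    for n,b in (("scene",(220,400,90,240,4)),("top",(90,230,100,270,4))):
        im=robot.read_camera(n)["pixels"][:,:,::-1].copy()
        cv2.imwrite(f"pics/{tag}_{n}f.png",im)
        seg=[(T(cb,[hb(th,*q) for q in [(-.147,.004,.136),(.147,.004,.136)]]),c) for th,c in zip(ths,cols)]
        ov(im,n,seg,*b,f"pics/{tag}_{n}.png")
E
python3 - <<'E'
from h import *
from plant import robot
plan(robot,[1.3,1.35,1.4,1.45,1.5,1.55])
hatch(robot,"h1",[1.1,1.2,1.3])
E
```

```text
t 15.075 tcp [0.4881 0.0625 0.122 ] F [1.9 4.5 0.8] M [ 0.92 -0.11  0.06] rv [-2.139 -1.982 -0.331]
1.3 [0.0002, -0.0041, -0.0039]
1.35 [0.0002, -0.004, -0.0111]
1.4 [0.0002, -0.0036, -0.0182]
1.45 [0.0003, -0.0028, -0.0253]
1.5 [0.0004, -0.0016, -0.0324]
1.55 [0.0005, -0.0001, -0.0394]
```

View pics/h1_scene.png

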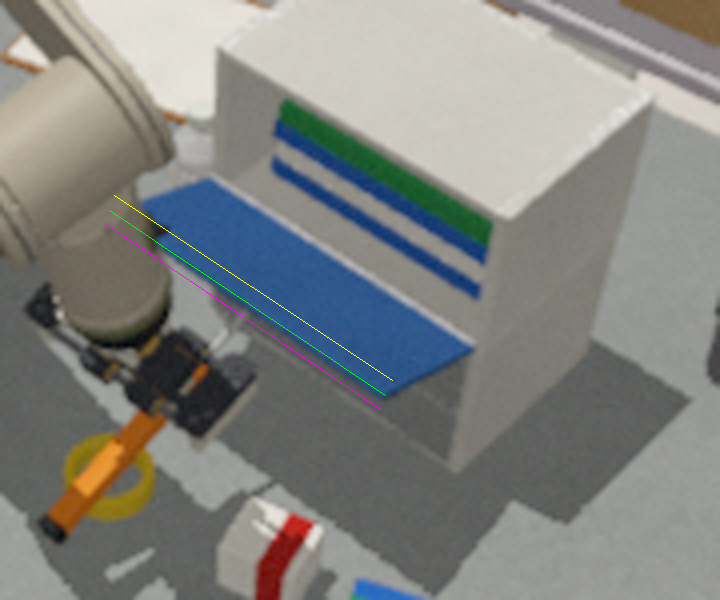

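View pics/h1_top.png

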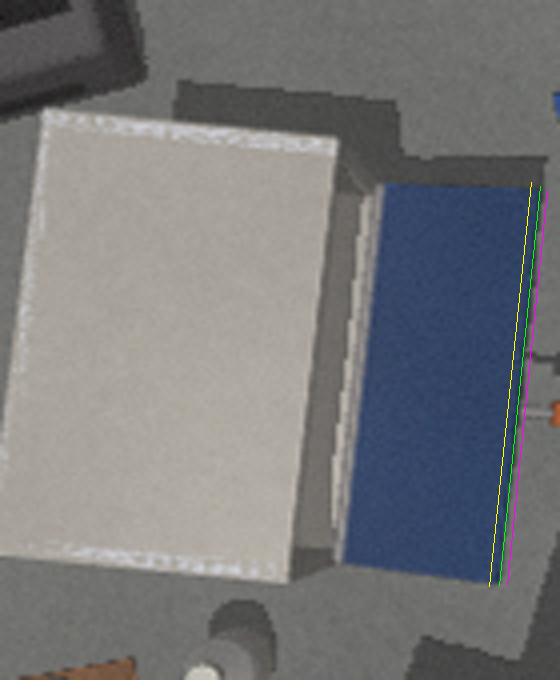

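Emit:
jog_arm(
  commands=[
    [[0.0002,0,-0.007],[0,0,0],1],
    [[0.0002,0.001,-0.014],[0,0,0],1],
    [[0.0002,0.0015,-0.021],[0,0,0],1],
    [[0.0003,0.0025,-0.028],[0,0,0],1],
  ],
)

```text
t: 15.68
tool_pos: [0.488, 0.0638, 0.1046]
orientation: [-2.14, -1.982, -0.33]
force: [0.0, 2.2, 1.7]
opening: 0.0191
```

Run:
```python
from h import *
from plant import robot
plan(robot,[1.45,1.5,1.55,1.6,1.65])
hatch(robot,"h2",[1.3,1.4,1.5])
```

```text
t 15.675 tcp [0.488  0.0638 0.1046] F [0.  2.2 1.7] M [ 0.73 -0.12  0.01] rv [-2.14  -1.982 -0.33 ]
1.45 [0.0005, -0.005, 0.0038]
1.5 [0.0006, -0.0038, -0.0033]
1.55 [0.0007, -0.0023, -0.0103]
1.6 [0.0008, -0.0004, -0.0172]
1.65 [0.001, 0.0018, -0.024]
```

View pics/h2_scene.png

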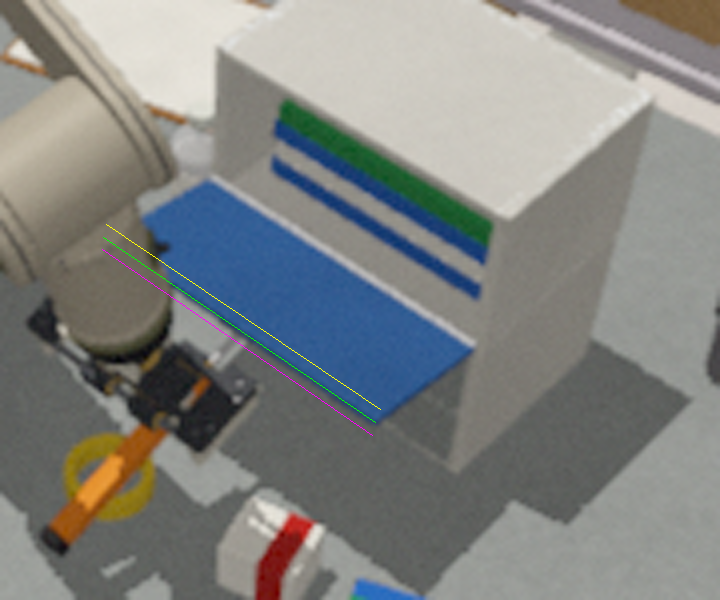

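Emit:
jog_arm(
  commands=[
    [[0.0005,0.0005,-0.006],[0,0,0],1],
    [[0.0006,0.001,-0.012],[0,0,0],1],
    [[0.0008,0.002,-0.016],[0,0,0],1],
  ],
)

```text
t: 16.15
tool_pos: [0.4881, 0.0652, 0.0944]
orientation: [-2.139, -1.981, -0.329]
force: [1.6, 4.0, 4.1]
opening: 0.0194
```

Run:
```python
from h import *
from plant import robot
plan(robot,[1.55,1.6,1.65,1.7])
hatch(robot,"h3",[1.42,1.48,1.55])
```

```text
t 16.15 tcp [0.4881 0.0652 0.0944] F [1.6 4.  4.1] M [ 1.03 -0.12  0.05] rv [-2.139 -1.981 -0.329]
1.55 [0.0005, -0.0046, 0.0067]
1.6 [0.0007, -0.0028, -0.0002]
1.65 [0.0008, -0.0006, -0.007]
1.7 [0.001, 0.002, -0.0137]
```

View pics/h3_scene.png

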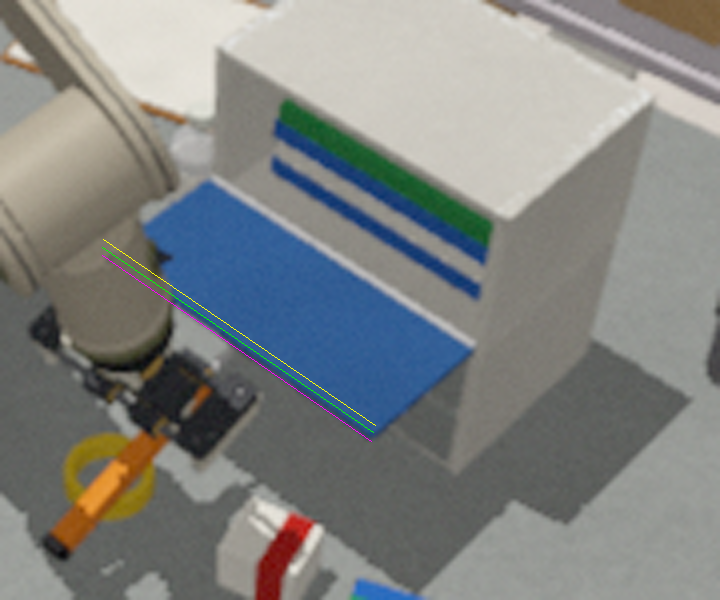

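View pics/h3_top.png

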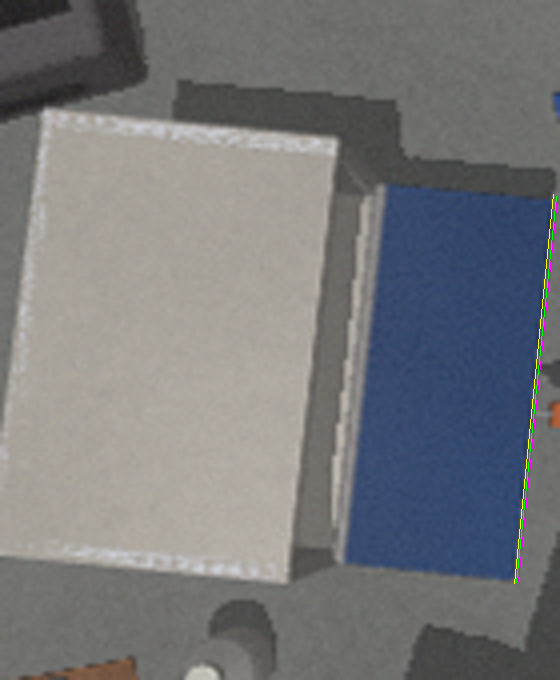

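Emit:
jog_arm(
  commands=[
    [[0,0.0005,-0.003],[0,0,0],1],
    [[0,0.0005,-0.003],[0,0,0],1],
    [[0,0.0005,-0.003],[0,0,0],1],
  ],
)

```text
t: 16.62
tool_pos: [0.488, 0.0655, 0.0926]
orientation: [-2.139, -1.981, -0.329]
force: [0.4, 4.0, 4.1]
opening: 0.0195
```

Run:
```python
from h import *
from plant import robot
look(robot,"a9",w=25)
im=cv2.imread("pics/a9_scenef.png")
cols=[(0,255,255),(0,255,0),(255,0,255)]
seg=[(T(cb,[hb(th,*q) for q in [(-.147,.004,.137),(.147,.004,.137),(.147,.004,0)]]),c) for th,c in zip([1.42,1.48,1.55],cols)]
ov(im,"scene",seg,270,345,140,205,9,"pics/h4.png")
```

```text
top crop origin [182 175]
scene crop origin [258 146]
16.625 tcp [0.488  0.0655 0.0926] hook [0.5109 0.1674 0.1435] F [0.4 4.  4.1] M [ 1.16 -0.09  0.08] q [-0.21 -0.07  1.96  0.31  1.3  -0.22]
```

View pics/h4.png

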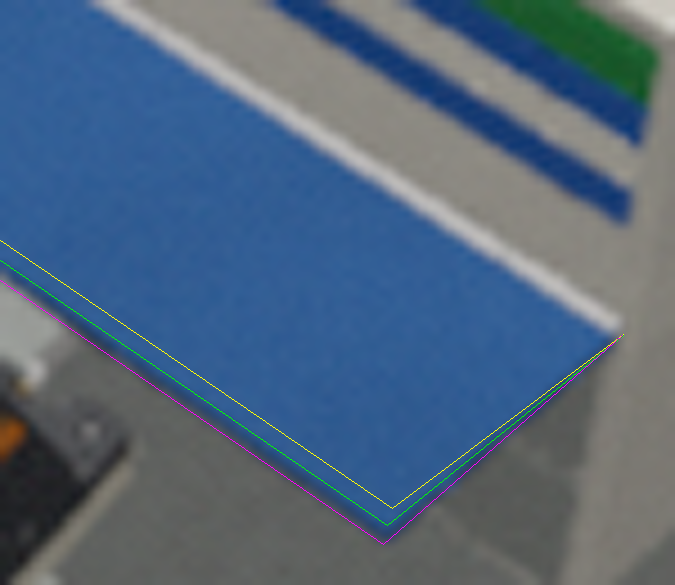

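View pics/a9_scene.png

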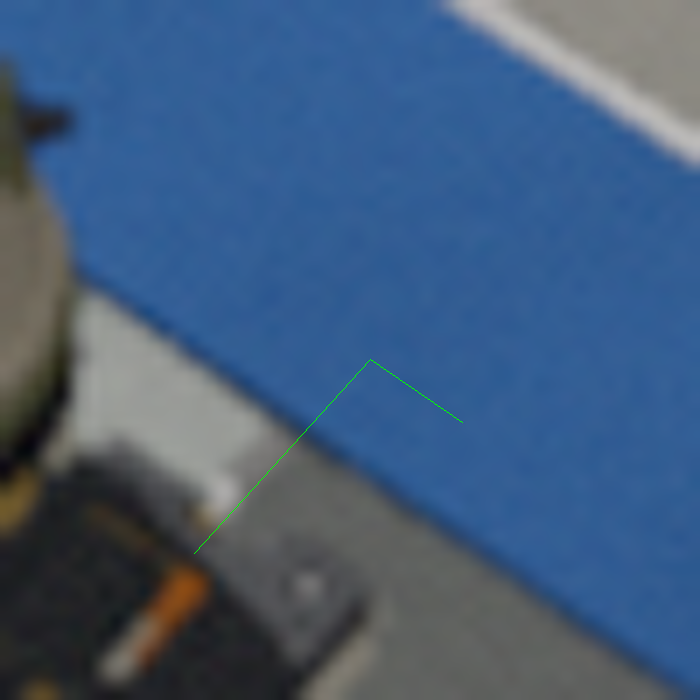

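Emit:
jog_arm(
  commands=[
    [[0,0,0.003],[0,0,0],1],
    [[0,0.001,0.006],[0,0,0],1],
    [[0,0.001,0.006],[0,0,0],1],
  ],
)

```text
t: 17.2
tool_pos: [0.4876, 0.0657, 0.0957]
orientation: [-2.139, -1.981, -0.327]
force: [0.1, 0.2, -1.5]
opening: 0.0194
```

Emit:
jog_arm(
  commands=[
    [[-0.005,0.0004,0.002],[0,0,0],1],
    [[-0.01,0.0008,0.002],[0,0,0],1],
    [[-0.015,0.0012,0.002],[0,0,0],1],
  ],
)

```text
t: 17.58
tool_pos: [0.4783, 0.0664, 0.0968]
orientation: [-2.14, -1.981, -0.327]
force: [0.6, 0.1, -2.1]
opening: 0.0194
```

Emit:
jog_arm(
  commands=[
    [[-0.01,0.0008,0],[0,0,0],1],
    [[-0.02,0.0015,0],[0,0,0],1],
    [[-0.03,0.0023,0],[0,0,0],1],
  ],
)

```text
t: 17.95
tool_pos: [0.4598, 0.0678, 0.0968]
orientation: [-2.14, -1.981, -0.327]
force: [-0.2, 0.2, -1.4]
opening: 0.0199
```

Emit:
jog_arm(
  commands=[
    [[-0.015,0.001,0],[0,0,0],1],
    [[-0.03,0.002,0],[0,0,0],1],
    [[-0.045,0.003,0],[0,0,0],1],
    [[-0.05,0.003,-0.01],[0,0,0],1],
  ],
)

```text
t: 18.45
tool_pos: [0.4296, 0.0695, 0.091]
orientation: [-2.14, -1.982, -0.328]
force: [0.2, -0.2, -3.1]
opening: 0.0194
```

Run:
```python
from h import *
from plant import robot
look(robot,"c1",w=30,f=12)
```

```text
top crop origin [175 189]
scene crop origin [241 132]
18.45 tcp [0.4296 0.0695 0.091 ] hook [0.4525 0.1714 0.1418] F [ 0.2 -0.2 -3.1] M [-0.24  0.08  0.04] q [-0.22 -0.24  2.12  0.31  1.32 -0.23]
```

View pics/c1_scene.png

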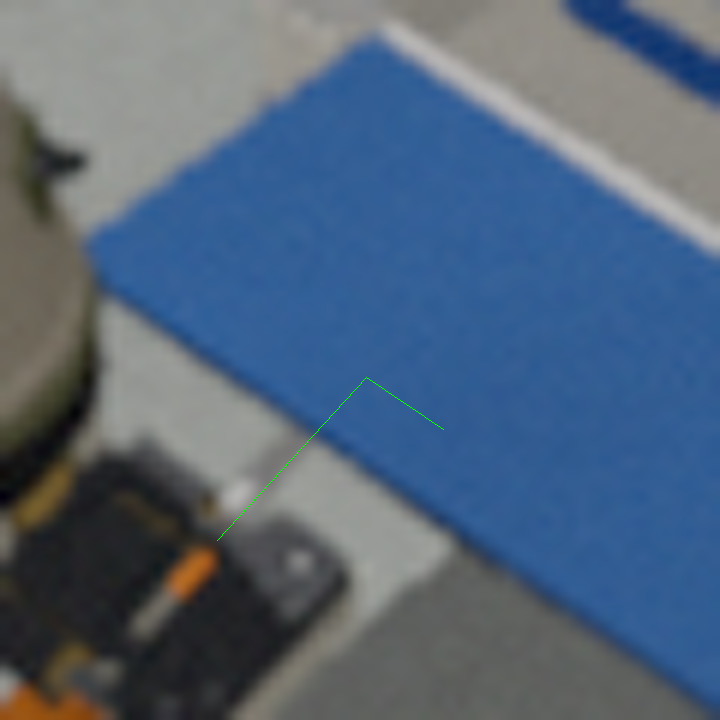

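View pics/c1_topf.png

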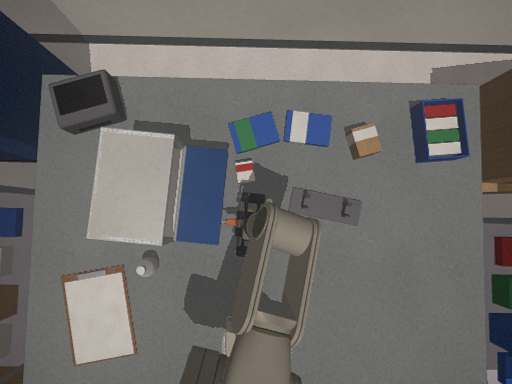

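Emit:
jog_arm(
  commands=[
    [[0,-0.05,0],[0,0,0],1],
    [[0,-0.1,0],[0,0,0],1],
    [[0,-0.16,0],[0,0,0],1],
    [[0,-0.2,0.02],[0,0,0],1],
    [[0,-0.25,0.08],[0,0,0],1],
    [[0,-0.25,0.15],[0,0,0],1],
    [[0,-0.25,0.18],[0,0,0],1],
  ],
)

```text
t: 19.52
tool_pos: [0.4311, -0.0814, 0.201]
orientation: [-2.142, -1.983, -0.329]
force: [-0.8, 0.4, -2.4]
opening: 0.0194
```

Run:
```python
from h import *
from plant import robot
s=robot.read_state();R1=cv2.Rodrigues(np.array(s["orientation"]))[0]
R0=cv2.Rodrigues(np.array([-2.416,-2.004,0.]))[0]
print((cv2.Rodrigues(R0@R1.T)[0].ravel()/(2*np.pi)).round(4), ((np.array([.4981,-.1843,.17])-s["tool_pos"])/.6).round(4))
look(robot,"c2",w=40,f=9)
```

```text
[-0.0475  0.0069 -0.0171] [ 0.1117 -0.1715 -0.0517]
top crop origin [214 180]
scene crop origin [201 126]
19.525 tcp [ 0.4311 -0.0814  0.201 ] hook [0.4539 0.0205 0.2517] F [-0.8  0.4 -2.4] M [-0.22  0.06 -0.07] q [-0.54 -0.23  1.9   0.27  1.61 -0.47]
```

View pics/c2_scene.png

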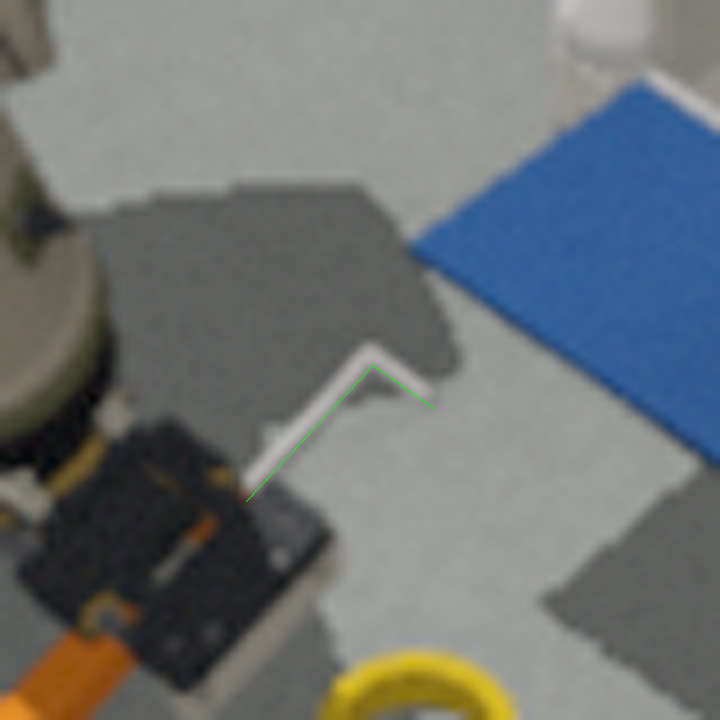

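Emit:
jog_arm(
  commands=[
    [[0.05,-0.08,0],[-0.02,0.003,-0.008],1],
    [[0.1117,-0.1715,0],[-0.0475,0.0069,-0.0171],1],
    [[0.1117,-0.1715,-0.0517],[-0.0475,0.0069,-0.0171],1],
    [[0.1117,-0.1715,-0.0517],[-0.0475,0.0069,-0.0171],1],
    [[0.1117,-0.1715,-0.0517],[-0.0475,0.0069,-0.0171],1],
    [[0.1117,-0.1715,-0.0517],[-0.0475,0.0069,-0.0171],1],
  ],
)

```text
t: 20.48
tool_pos: [0.4965, -0.183, 0.1672]
orientation: [-2.413, -2.001, 0.002]
force: [0.1, -0.9, -1.4]
opening: 0.0198
```

Run:
```python
from h import *
from plant import robot
s=robot.read_state();R1=cv2.Rodrigues(np.array(s["orientation"]))[0]
R0=cv2.Rodrigues(np.array([-2.416,-2.004,0.]))[0]
print((cv2.Rodrigues(R0@R1.T)[0].ravel()/(2*np.pi)).round(4), ((np.array([.4981,-.1843,.0325])-s["tool_pos"])/.6).round(4))
look(robot,"c3",w=40,f=9)
im=cv2.imread("pics/c3_scenef.png");ov(im,"scene",[],150,270,190,300,6,"pics/c3s.png")
```

```text
[-0.0004 -0.0005  0.    ] [ 0.0026 -0.0022 -0.2245]
top crop origin [244 154]
scene crop origin [202 170]
20.475 tcp [ 0.4965 -0.183   0.1672] hook [ 0.5324 -0.074   0.185 ] F [ 0.1 -0.9 -1.4] M [0.03 0.06 0.01] q [-0.45 -0.03  1.74  0.    1.43 -0.27]
```

View pics/c3s.png

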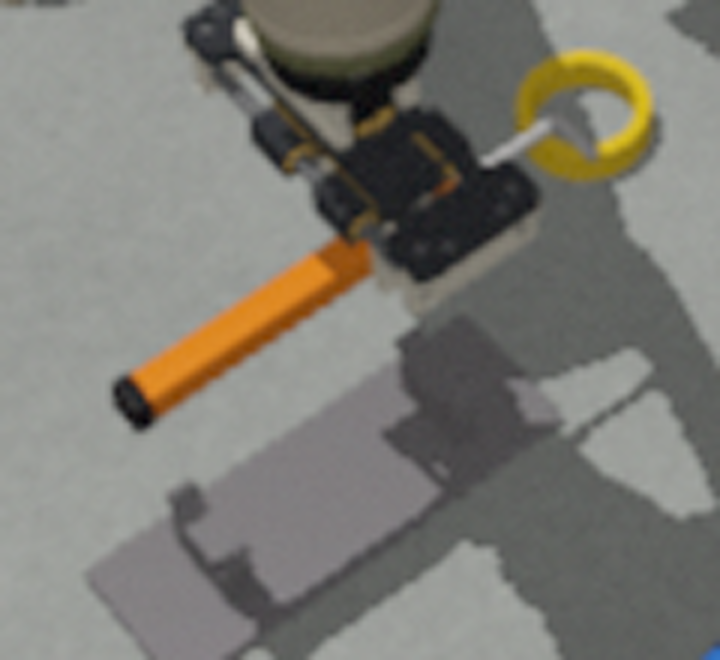

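View pics/c3_top.png

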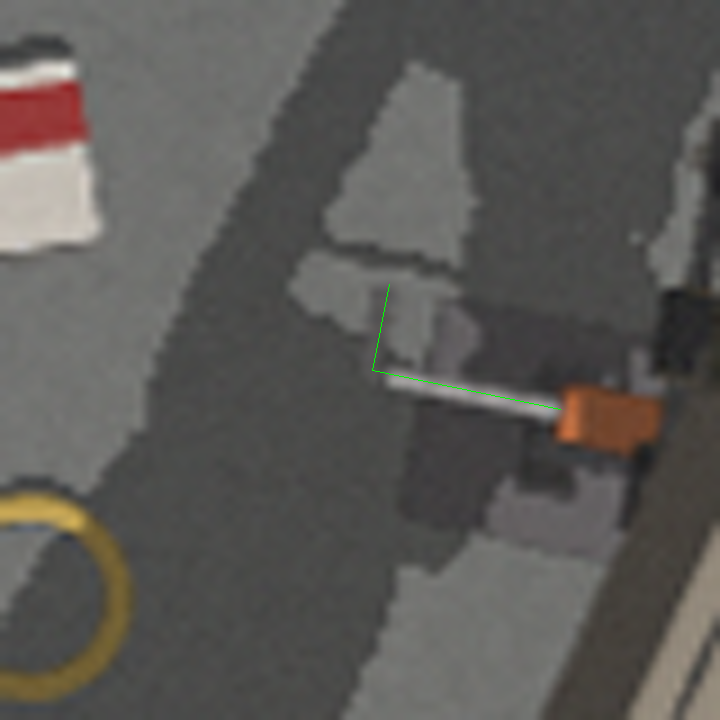

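Emit:
jog_arm(
  commands=[
    [[0.0026,-0.0022,-0.08],[-0.0004,-0.0005,0],1],
    [[0.0026,-0.0022,-0.15],[-0.0004,-0.0005,0],1],
    [[0.0026,-0.0022,-0.19],[-0.0004,-0.0005,0],1],
    [[0.0026,-0.0022,-0.21],[-0.0004,-0.0005,0],1],
    [[0.0026,-0.0022,-0.215],[-0.0004,-0.0005,0],1],
    [[0.0026,-0.0022,-0.215],[-0.0004,-0.0005,0],1],
  ],
)

```text
t: 21.42
tool_pos: [0.4991, -0.1848, 0.0393]
orientation: [-2.418, -2.005, -0.001]
force: [-0.2, 0.3, -1.5]
opening: 0.0195
```

Run:
```python
from h import *
from plant import robot
s=robot.read_state();print(s["tool_pos"],s["orientation"],s["force"],s["wrist_torque"])
im=robot.read_camera("scene")["pixels"][:,:,::-1].copy();ov(im,"scene",[(T([.4938,-.2101,1.386],[(-.12,.01,.06),(.075,.01,.06),(.075,-.01,.06),(-.12,-.01,.06),(-.12,.01,.06)]),(255,0,0))],150,270,210,310,6,"pics/d1.png")
```

```text
[ 0.49905313 -0.18483477  0.03932243] [-2.41784541e+00 -2.00490107e+00 -5.60573968e-04] [-0.19958508  0.30795371 -1.52404559] [ 0.05682038  0.02369013 -0.01240727]
```

View pics/d1.png

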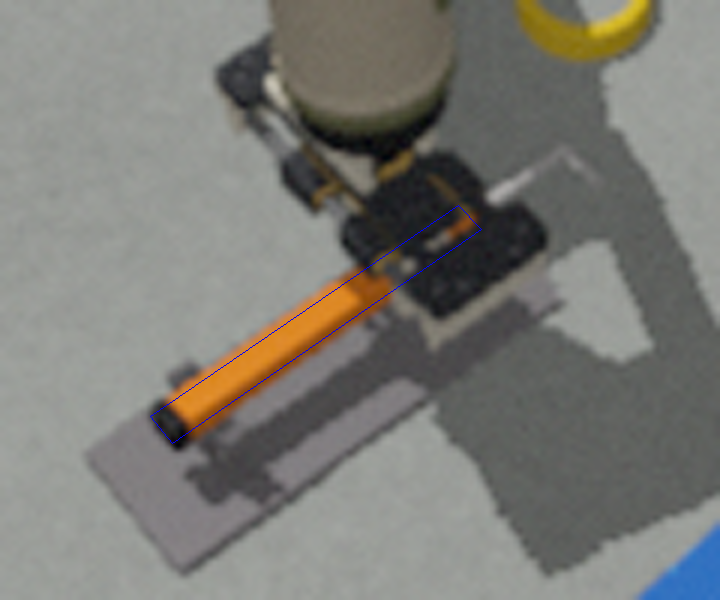

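Emit:
jog_arm(
  commands=[
    [[-0.001,0.0008,-0.006],[0,0,0],1],
    [[-0.0015,0.0008,-0.011],[0,0,0],1],
    [[-0.0015,0.0008,-0.011],[0,0,0],1],
  ],
)

```text
t: 21.85
tool_pos: [0.4984, -0.1845, 0.033]
orientation: [2.418, 2.005, 0.001]
force: [0.4, 0.6, -0.4]
opening: 0.0194
```

Emit:
jog_arm(
  commands=[
    [[0,0,-0.0015],[0,0,0],1],
    [[0,0,-0.0015],[0,0,0],1],
  ],
)

```text
t: 22.1
tool_pos: [0.4987, -0.1845, 0.0325]
orientation: [2.418, 2.005, 0.001]
force: [-0.2, 1.2, 2.4]
opening: 0.0195
```

Emit:
jog_arm(
  commands=[
    [[0,0,0],[0,0,0],0.2],
    [[0,0,0],[0,0,0],0],
    [[0,0,0],[0,0,0],-0.4],
    [[0,0,0],[0,0,0],-1],
    [[0,0,0],[0,0,0],-1],
    [[0,0,0],[0,0,0],-1],
    [[0,0,0],[0,0,0],-1],
    [[0,0,0],[0,0,0],-1],
    [[0,0,0],[0,0,0],-1],
  ],
)

```text
t: 23.22
tool_pos: [0.4987, -0.1845, 0.0325]
orientation: [2.418, 2.005, 0.001]
force: [0.2, 0.0, 0.3]
opening: 0.0927
```

Released in the seat. Next I raise the hand clear and check.

Emit:
jog_arm(
  commands=[
    [[0,0,0.05],[0,0,0],-1],
    [[0,0,0.15],[0,0,0],-1],
    [[0,0,0.25],[0,0,0],-1],
    [[-0.1,0,0.35],[0,0,0],-1],
    [[-0.2,0,0.4],[0,0,0],-1],
    [[-0.25,0.1,0.4],[0,0,0],-1],
    [[-0.25,0.3,0.4],[0,0,0],-1],
    [[-0.25,0.3,0.4],[0,0,0],-1],
    [[-0.25,0.3,0.4],[0,0,0],-1],
    [[-0.25,0.3,0.4],[0,0,0],-1],
  ],
)

```text
t: 24.48
tool_pos: [0.3488, -0.0043, 0.2726]
orientation: [2.415, 2.008, 0.001]
force: [0.7, -0.9, -0.2]
opening: 0.093
```

Run:
```python
from h import *
from plant import robot
hatch(robot,"e",[1.42,1.48,1.55])
p=[.4938,-.2101,1.386]
segs=[(T(p,[(-.12,.01,.06),(.075,.01,.06),(.075,-.01,.06),(-.12,-.01,.06),(-.12,.01,.06)]),(255,0,0)),(T(p,[(.075,0,.05),(.14,0,.05),(.14,-.0295,.05)]),(255,0,255))]
a=cv2.imread("pics/e_scenef.png");b=cv2.imread("pics/e_topf.png")
ov(a,"scene",segs,140,270,220,320,6,"pics/e1.png");ov(b,"top",segs,270,380,160,250,7,"pics/e2.png")
for n,im0 in(("scene","scene0"),("top","top0")):
    for o in ["kit_a","carton_white","carton_brown","bottle","tape"]:
        print(n,o,[(round(d["p"],2),np.round(d["uv"],1).tolist()) for d in robot.trace(n,o)][:2])
s=robot.read_state();print(s["t"],s["tool_pos"],np.abs(s["dq"]).max())
```

```text
scene kit_a [(0.74, [314.8, 258.4]), (0.64, [285.5, 306.4])]
scene carton_white [(0.93, [288.7, 226.7])]
scene carton_brown [(0.93, [233.4, 341.5]), (0.18, [293.2, 166.0])]
scene bottle [(0.62, [269.5, 126.2])]
scene tape [(0.63, [246.4, 214.3])]
top kit_a [(0.94, [255.2, 132.2]), (0.85, [307.2, 128.8])]
top carton_white [(0.63, [241.9, 169.3])]
top carton_brown [(0.86, [360.7, 142.7])]
top bottle [(0.53, [147.9, 264.6])]
top tape [(0.7, [251.2, 226.1])]
25.075 [ 0.34871874 -0.00476971  0.27246293] 0.0042564691360345176
```

View pics/e1.png

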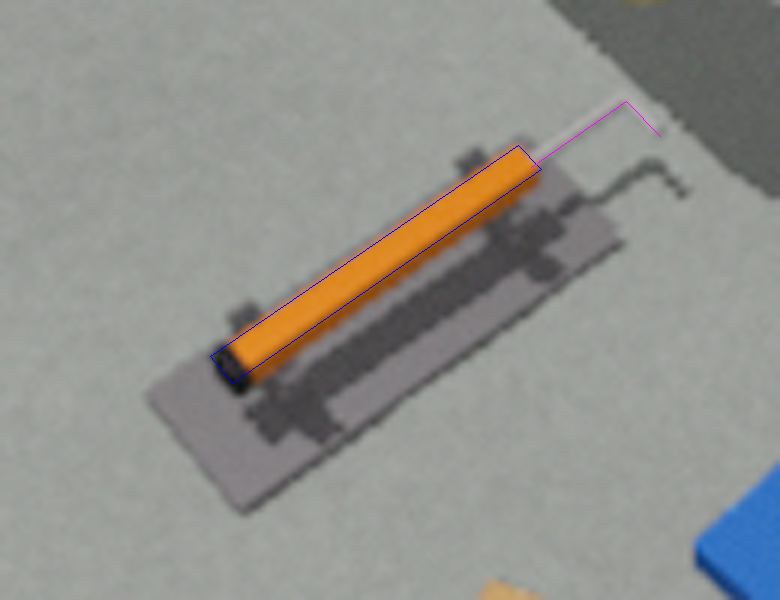

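View pics/e2.png

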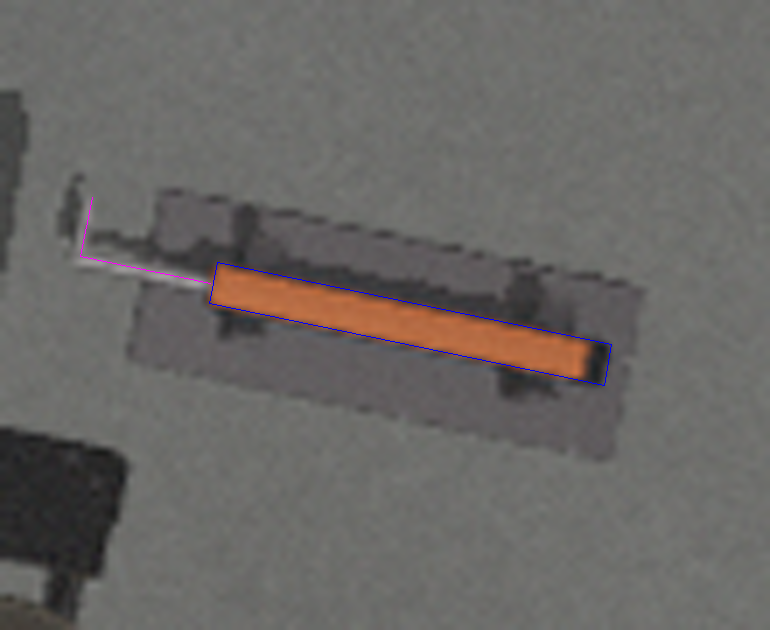

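View pics/e_scene.png

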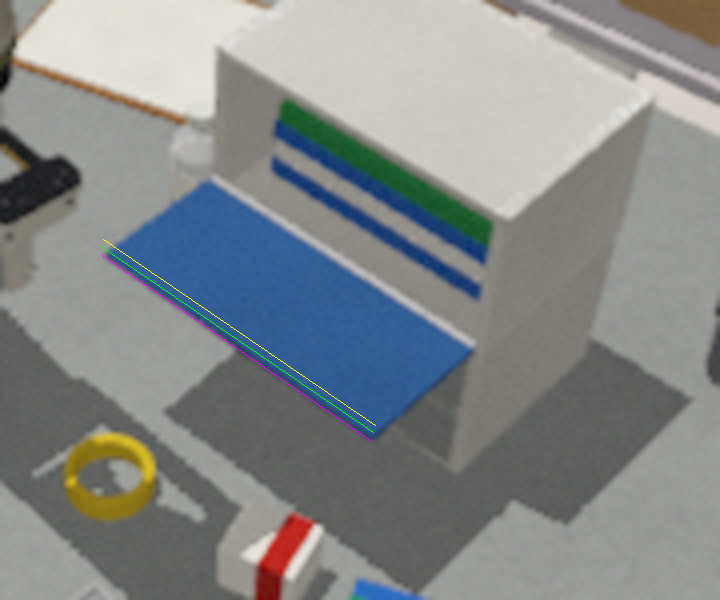

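The pole lies exactly where it started, the hatch is down at about 1.5 rad, the stock hasn't moved and the arm touches nothing. I'm handing in.

```bash
python3 -c "
from plant import robot
print(robot.close_job())"
```

```text
the job is handed in; nothing more can be done
None
```

The task is done and the job is handed in; no verdict was reported. I gripped the pole about 26 mm ahead of pole_grip and slid the prong sideways through the eye, with the picture showing its end out the far side. I then pulled the hatch down along its arc and withdrew sideways. The pole went back into its rest, and I handed in at about 25 s of the 64 s allowed.

- **Forces:** the wrist readings, taken at the end of each move only, worked out to about 8 N at most while pulling. Peaks between readings were not seen, and there was no sign of the hand touching the cabinet.
- **Pole:** in the last pictures it matches its starting outline to within about a pixel (roughly 3 mm) in both cameras.
- **Hatch:** it lies between the outlines drawn for 1.48 and 1.55 rad, above the 1.42 needed. I never felt a clear rise in force at the stop.
- **Stock:** in the pictures it lies where it was. The network's mid-points for the kit boxes, cartons and bottle moved by at most 6 pixels. Its tape points did not agree: its first detections were partly on the wrong things, so for the tape I relied on the pictures.
- **Disagreements:** the cameras put the hook about 2.5 mm higher than the arm's own figures. The base of the rest also looked about 20 mm off-centre from its stated origin. I aligned the hook to the eye in the pictures and returned the pole to where it had lain.

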